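# Wind a batch of bearing caps into the scan booth

## Task

Get the scan booth ready: take the round calibration gauge out of the tray and stand it on its cork pad, put every bearing cap on the table into the tray, each resting on the tray's floor (none on the rim or on another), then wind the handwheel until the tray's pointer is level with the brass clip's blade on the scale (to 2 mm), and only then push the booth's door shut until it clicks home on its catch. Leave the other parts on the bench where they are.

Things in the scene. Friction and masses are not known exactly. Their poses are not given: they have to be found in the camera images.
- booth: the scan booth: a fixed grey open-topped enclosure, 230 wide (y) x 215 deep (x), walls 100 high, with a scan-head bridge (250 high) over its rear edge. Origin: on the table, in the middle of the doorway; x points into the booth (away from the robot), y to the left, z up. The doorway is the open front at x = 0. The tray runs out of it towards the robot. It never moves during the job
- tray (a joint): travel of the tray into the booth, in m, along the booth's x: 0 = all the way out (the loading position; it starts 0 to 0.016 from there, outside the doorway), at most 0.19. The tray is stiff (it holds against about 25 N); the handwheel moves it: 0.050 m for every turn
- tray_floor (a point): centre of the tray's inner floor, top face (20 mm above the table). The tray is an open aluminium pan, inside 130 (x) x 150 (y), its rim 12 mm above its floor and 5 thick; axes parallel to the booth's
- tray_pointer (a point): tip of the black pointer blade on the block that travels with the tray, outside the booth's right wall, at the inner edge of the white scale; axes parallel to the booth's
- flag_mark (a point): the index mark: steel blade of the brass clip on the white scale ledge along the right of the booth, at the pointer's height. The tray is in its scanning position when the pointer is level with this blade along the booth's x. Fixed; its place on the scale differs from start to start
- wheel (a joint): turn of the handwheel in rad (0 with the tray all the way out; 0 to 2 at the start), growing clockwise seen from above (clockwise draws the tray into the booth; anticlockwise sends it out); 4 turns or so of range; it stays where it is left. About 5 to 6 N at the crank grip turn it
- wheel_axis (a point): point on the handwheel's upright axis, 79 mm above the table, at the right front corner of the booth. The wheel is a dark steel disc 102 mm across, its top 54 mm above the table
- crank_grip (a point): the upright black crank grip on the wheel: 20 mm across, 40 tall (from 56 to 96 mm above the table), 40 mm from the wheel's axis; this point is on its axis, 79 mm above the table. It spins freely on its own pin, so it can be held without turning the hand while it is carried round the circle
- door (a joint): door angle in rad, 0 = shut against its stop; it starts wide open (1.7 to 2.1) and stays where it is left (needs under 1 N to move). In the last 0.08 rad a sprung ball catch at its free edge resists (pushing at door_push takes some 6 to 18 N) and then holds the door shut; short of the click the door springs ajar
- door_hinge (a point): point on the door's upright hinge axis, at the left (+y) end of the doorway. The door is a grey panel 226 wide, 12 thick, from 34 to 100 mm above the table; shut, its outer face lies 12 mm in front of the hinge axis, facing the booth's -x; opening swings its free edge towards the robot and then to the left
- door_push (a point): point on the door's outer face, half-way up (67 mm above the table), 150 mm from the hinge; the point's x axis points from the outer face into the panel, square to it, its y axis from the free edge to the hinge. (A small steel pull tab sits at the free edge, 185 to 225 mm from the hinge)
- gauge_mid (a point): centre of the calibration gauge's steel disc: 52 across, 18 high, with a white ball sunk in its top (33 high over all), 0.2 kg; this point is 9 mm above its underside, z up its axis. It starts near the middle of the tray, with more room for fingers on its left and right than in front and behind
- pad_top (a point): centre of the top of the gauge's parking pad, a fixed flat cork disc 80 across, 5 high, on the table to the left of the booth
- cap0_mid (a point): an aluminium camshaft bearing cap (like the others): a small bridge 50 long (x) x 22 thick (y) x 28 high (z) on two feet, each 14 long, with an arch 22 wide and 15 high between them and a solid bar 13 thick above, 60 to 130 g; this point is its centre, half-way up. Standing on the table to the right at the start, or absent (None)
- cap1_mid (a point): an aluminium camshaft bearing cap (like the others): a small bridge 50 long (x) x 22 thick (y) x 28 high (z) on two feet, each 14 long, with an arch 22 wide and 15 high between them and a solid bar 13 thick above, 60 to 130 g; this point is its centre, half-way up. Standing on the table to the right at the start, or absent (None)
- cap2_mid (a point): an aluminium camshaft bearing cap (like the others): a small bridge 50 long (x) x 22 thick (y) x 28 high (z) on two feet, each 14 long, with an arch 22 wide and 15 high between them and a solid bar 13 thick above, 60 to 130 g; this point is its centre, half-way up. Standing on the table to the right at the start, or absent (None)
- cap3_mid (a point): an aluminium camshaft bearing cap (like the others): a small bridge 50 long (x) x 22 thick (y) x 28 high (z) on two feet, each 14 long, with an arch 22 wide and 15 high between them and a solid bar 13 thick above, 60 to 130 g; this point is its centre, half-way up. Standing on the table to the right at the start, or absent (None)
- bucket: bystander: steel tappet bucket, an open cup 36 across, 28 high, among the caps; origin at its underside. Not part of the job
- spring_seat: bystander: stepped steel spring seat 36 across, 26 high, among the caps; origin at its underside. Not part of the job
- socket: bystander: steel socket 26 across, 50 high; origin at its underside. Not part of the job
- spanner: bystander: spanner lying on the table; origin at its underside. Not part of the job

How it is judged:
On the way, in this order (a step that is already met when the one before it is completed fails the run):
1. gauge on its pad and every cap in the tray, the tray still out and the door open (horizontal distance between gauge_mid and pad_top below 0.02 m and z of gauge_mid in the frame of pad_top between 0.004 and 0.014 m and angle between gauge_mid's own z axis and vertical below 0.15 rad and x of cap0_mid in the frame of tray_floor between -0.062 and 0.062 m and y of cap0_mid in the frame of tray_floor between -0.072 and 0.072 m and z of cap0_mid in the frame of tray_floor between 0 and 0.03 m and x of cap1_mid in the frame of tray_floor between -0.062 and 0.062 m and y of cap1_mid in the frame of tray_floor between -0.072 and 0.072 m and z of cap1_mid in the frame of tray_floor between 0 and 0.03 m and x of cap2_mid in the frame of tray_floor between -0.062 and 0.062 m and y of cap2_mid in the frame of tray_floor between -0.072 and 0.072 m and z of cap2_mid in the frame of tray_floor between 0 and 0.03 m and x of cap3_mid in the frame of tray_floor between -0.062 and 0.062 m and y of cap3_mid in the frame of tray_floor between -0.072 and 0.072 m and z of cap3_mid in the frame of tray_floor between 0 and 0.03 m and value of joint tray below 0.03 m and value of joint door above 0.5 rad), for 0.2 s.
2. tray wound in to the mark within 2 mm with the caps in it, the door still open (x of tray_pointer in the frame of flag_mark between -0.002 and 0.002 m and x of cap0_mid in the frame of tray_floor between -0.062 and 0.062 m and y of cap0_mid in the frame of tray_floor between -0.072 and 0.072 m and z of cap0_mid in the frame of tray_floor between 0 and 0.03 m and x of cap1_mid in the frame of tray_floor between -0.062 and 0.062 m and y of cap1_mid in the frame of tray_floor between -0.072 and 0.072 m and z of cap1_mid in the frame of tray_floor between 0 and 0.03 m and x of cap2_mid in the frame of tray_floor between -0.062 and 0.062 m and y of cap2_mid in the frame of tray_floor between -0.072 and 0.072 m and z of cap2_mid in the frame of tray_floor between 0 and 0.03 m and x of cap3_mid in the frame of tray_floor between -0.062 and 0.062 m and y of cap3_mid in the frame of tray_floor between -0.072 and 0.072 m and z of cap3_mid in the frame of tray_floor between 0 and 0.03 m and value of joint door above 0.3 rad), for 0.3 s.
3. door shut on its catch (value of joint door below 0.02 rad), for 0.2 s.
At the end, for the whole second after the job is handed in: The gauge stands upright on the cork pad, its centre within 20 mm of the pad's; every cap present lies inside the tray on its floor (centre under 30 mm above it); the pointer is within 2 mm of the flag's blade along the scale; the door is shut on its catch (under 0.02 rad); all let go (horizontal distance between gauge_mid and pad_top below 0.02 m and z of gauge_mid in the frame of pad_top between 0.004 and 0.014 m and angle between gauge_mid's own z axis and vertical below 0.15 rad and x of cap0_mid in the frame of tray_floor between -0.062 and 0.062 m and y of cap0_mid in the frame of tray_floor between -0.072 and 0.072 m and z of cap0_mid in the frame of tray_floor between 0 and 0.03 m and x of cap1_mid in the frame of tray_floor between -0.062 and 0.062 m and y of cap1_mid in the frame of tray_floor between -0.072 and 0.072 m and z of cap1_mid in the frame of tray_floor between 0 and 0.03 m and x of cap2_mid in the frame of tray_floor between -0.062 and 0.062 m and y of cap2_mid in the frame of tray_floor between -0.072 and 0.072 m and z of cap2_mid in the frame of tray_floor between 0 and 0.03 m and x of cap3_mid in the frame of tray_floor between -0.062 and 0.062 m and y of cap3_mid in the frame of tray_floor between -0.072 and 0.072 m and z of cap3_mid in the frame of tray_floor between 0 and 0.03 m and x of tray_pointer in the frame of flag_mark between -0.002 and 0.002 m and value of joint door below 0.02 rad); the robot touches nothing.
It fails at once if one of the other parts on the bench is shoved more than 6 cm or knocked away (distance of any of bucket, spring_seat, socket, spanner from where it was at the start of the episode above 0.06 m).
Of cap0, cap1, cap2, cap3 only 3 to 4 are there at a start; the rules pass over those that are not, and their reading is None.
At some moment in a run one of cap0, cap1, cap2, cap3 may be knocked a few centimetres aside while the robot is not near it.
Once in a run the grip may slacken for a moment while it holds something.
It also fails if it takes over 210 s, if anything falls off the work surface, if the arm or the gripper's body presses on something with over 40 N, if the wrist force passes 120 N, or if a joint passes its speed limit or range.

## Robot

A 6-joint arm with a two-finger parallel gripper is mounted at the origin on the work surface. World frame = base frame: x ahead of the robot, y to its left, z up, the work surface at z = 0. Lengths are in m, angles in rad, forces in N, time in s.
With the tool pointing down it reaches from about 0.225 to 0.875 m from the base axis. Payload 3.4 kg.
Tool frame: the origin (TCP) lies at the very end of the fingers, on their centre line; the grasp point (between the pads) lies 19 mm behind it (grip_depth is the distance from the TCP to the grasp point, in m); x points along the fingers, z is the direction in which the jaws open and shut, and the axes are right-handed (so a half turn about x gives the same grasp; the last joint's range is limited). The gripper opens to 85 mm and grips with 20 to 120 N. Pads are 22 mm wide; open, the fingers measure 114 mm over their backs; the gripper's body (76 mm by 85 mm) begins 54 mm behind the grasp point. The pads swing forward as they close: fully open they stand 13 mm farther back than shut.
Start: joints at [-1.302, 0.276, 1.505, -0, 1.361, -0.121], TCP at [0.219, -0.532, 0.231] pointing down, gripper open.
Joint ranges: [-2.89, 2.89], [-0.75, 2.08], [0.22, 2.7], [-1.18, 4.32], [0.11, 2.71], [-2.7, 2.7]. Speed limits (rad/s): [2.57, 2.57, 3.14, 3.14, 3.14, 3.14].

## Interface

Orientations are given as a unit quaternion [w, x, y, z].
In Python, from rig import get_state, get_image, sign_off, grip_depth gives the robot as it stands. The module is installed in compiled form; this text tells all that it offers.
- The arm moves only by the tool arm_command, never from a script. Its argument "series" is a list of rows, each an object with "dp": the shift along the tool's x, y, z scaled (see below), a list of three; "angular": the turn, a rotation vector about the tool's x, y, z scaled (see below), a list of three; "gripper": the finger opening in mm, from 0 to 85.4. A call has exactly 8 rows; each row shifts and turns the pose as measured when the row begins, along the tool's axes as they then stand; what a row does not reach is not made up. The controller multiplies each number of a shift by 0.12 m and each number of a turn by 90 degrees. A row lasts 1/8 s, in which the tool goes at most 62.5 mm and 10.7 degrees, less where a joint would pass 70% of its speed; a pose out of reach is approached as far as the arm can. A call with a number of a shift or a turn outside -1 to 1 is refused whole. A call with a gripper value outside its range is refused whole. The fingers move at their own pace and stop on an object; "grip_force" is the grip in N (left out, the last holds). Time passes only in rows, so rows that do not move let the fingers close, or fill a call up. It gives the time, the measured TCP pose, the force and the opening at its end, in the units of the state.
- get_state(): the state, without advancing time (a new reading comes with each control period).
- get_image(name): name is "side" or "top"; returns a dict with "image" (480x640x3 uint8, blue, green, red), "depth" (480x640 float32, m along the optical axis (not along the pixel's ray), 0 where there is no reading), "mtx" (3x3 intrinsics, pixels), "view" (4x4, takes a point from world to camera coordinates). Camera axes: x right, y up, looking along -z (the intrinsics and any distortion apply to the point x, -y, -z); pixel columns grow to the right and rows downward; lengths in m; the calibration is good to about 2 mm. A picture is of the moment at which its call begins.
- sign_off(): hands the job in, once; it reports no verdict.
The state is a dict: "clock": time; "qpos": joint angles; "qd": joint speeds; "effort": joint torques, N m; "position": TCP position; "ee_rot": TCP orientation; "contact_force": force on the tool from outside, world axes, zero at the start; "moment": the same for the moment, N m; "width": finger opening in m.
Only numpy, scipy, OpenCV 4.12 (cv2) and the standard library are available. Lean on these libraries where they do the work, as an engineer would, in place of code of your own. Each camera call takes 0.05 s, during which the arm holds its last target. There are 200 camera calls.

## Working session

There is one attempt and no reset: what is moved stays moved. The work goes in short steps, Python scripts to look and compute and a tool call to move; the robot and the scene stay as the last step left them, time stands still between calls to the robot, and variables do not carry over. Pictures are saved under pics/ and viewed, about 12 in all and at most 16, crops included, and the job is handed in when it is done.

Besides the shell and the picture viewer there is one more tool, called after ">>>" by a JSON object that holds its "api" and its "payload", one argument or row to a line. arm_command: Moves the arm, as the interface text tells. Its arguments: {"type":"object","properties":{"series":{"type":"array","items":{"type":"object","properties":{"dp":{"type":"array","items":{"type":"number"}},"angular":{"type":"array","items":{"type":"number"}},"gripper":{"type":"number"}}}},"grip_force":{"type":"number"}},"required":["series"]}

```bash
mkdir -p pics
cat > h.py <<'E'
import numpy as np, cv2
from rig import *
from scipy.spatial.transform import Rotation as R
def save(im,fn): cv2.imwrite('pics/'+fn,im)
def cloud(d):
    v,u=np.mgrid[0:480,0:640]; z=d['depth']; K=d['mtx']
    x=(u-K[0,2])/K[0,0]*z; y=(v-K[1,2])/K[1,1]*z
    P=np.stack([x,-y,-z,np.ones_like(z)],-1)
    return (P@np.linalg.inv(d['view']).T)[...,:3]
def ray(d,u,v,h):
    "pixel to world point at height h"
    K=d['mtx'];T=np.linalg.inv(d['view'])
    r=T[:3,:3]@np.array([(u-K[0,2])/K[0,0],-(v-K[1,2])/K[1,1],-1.]);o=T[:3,3]
    return o+r*(h-o[2])/r[2]
def proj(d,p):
    q=d['view']@np.r_[p,1];K=d['mtx'];x=q[0]/-q[2];y=-q[1]/-q[2]
    return K[0,0]*x+K[0,2],K[1,1]*y+K[1,2]
def tool():
    s=get_state();w=s['ee_rot'];return s,R.from_quat([w[1],w[2],w[3],w[0]])
E
python3 - <<'E'
from h import *
s,r=tool();print({k:np.round(v,3) for k,v in s.items()});print(r.as_matrix().round(3),grip_depth)
for n in('top','side'):
    d=get_image(n);save(d['image'],n+'0.png');np.savez(n+'0',**d);print(n,d['mtx'],d['view'].round(3))
E
```

```text
{'clock': np.float64(0.0), 'qpos': array([-1.302,  0.277,  1.506,  0.   ,  1.361, -0.121]), 'qd': array([-0.003, -0.001,  0.   , -0.   , -0.001,  0.   ]), 'effort': array([ 1.0000e-03, -4.1677e+01, -2.4581e+01, -0.0000e+00,  1.1000e-02,
       -0.0000e+00]), 'position': array([ 0.218, -0.531,  0.23 ]), 'ee_rot': array([ 0.587,  0.394,  0.588, -0.393]), 'contact_force': array([0.506, 0.177, 0.056]), 'moment': array([ 0.027,  0.015, -0.05 ]), 'width': np.float64(0.085)}
[[-0.     0.925  0.38 ]
 [ 0.002  0.38  -0.925]
 [-1.     0.    -0.002]] 0.0187
top [[443.74384614   0.         322.07184954]
 [  0.         443.74384614 240.03593748]
 [  0.           0.           1.        ]] [[-0.029 -1.     0.007 -0.012]
 [ 0.991 -0.028  0.132 -0.577]
 [-0.132  0.01   0.991 -1.306]
 [ 0.     0.     0.     1.   ]]
side [[449.18366473   0.         316.50686258]
 [  0.         449.18366473 240.89498828]
 [  0.           0.           1.        ]] [[-0.988 -0.151 -0.012  0.555]
 [ 0.084 -0.615  0.784 -0.112]
 [-0.126  0.774  0.621 -1.054]
 [ 0.     0.     0.     1.   ]]
```

View pics/top0.png

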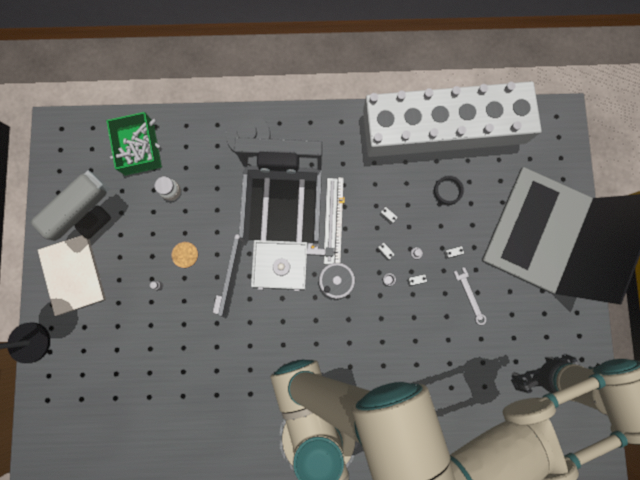

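View pics/side0.png

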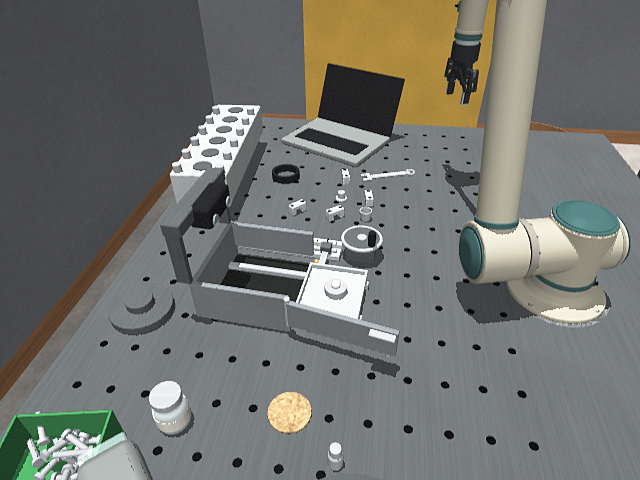

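The top view shows four caps near (388,214), (386,250), (455,252) and (417,280). The bucket and spring seat are at (389,280) and (417,253), and the pad is at (185,255). The gauge is at (281,267), the wheel at (337,281) and the brass clip at (341,200).

Run:
```python
from h import *
d=dict(np.load('top0.npz'));im=d['image']
a=cv2.resize(im[180:310,210:370],None,fx=5,fy=5,interpolation=cv2.INTER_CUBIC)[:600]
save(im[0:1,0:1],'x.png')
a=cv2.resize(im[190:310,210:370],(800,600),interpolation=cv2.INTER_CUBIC);save(a,'c1.png')
b=cv2.resize(im[195:300,365:485],(680,595),interpolation=cv2.INTER_CUBIC);save(b,'c2.png')
P=cloud(d)
# parts by height on the right
H=P[...,2]
for h0,h1,reg in((.02,.06,(195,300,370,475)),):
    y0,y1,x0,x1=reg
    m=np.zeros(H.shape,np.uint8);m[y0:y1,x0:x1]=((H>h0)&(H<h1))[y0:y1,x0:x1]
    n,l,st,c=cv2.connectedComponentsWithStats(m)
    for i in range(1,n):
        if st[i,4]<15:continue
        q=P[l==i];rc=cv2.minAreaRect(q[:,:2].astype(np.float32)*1000)
        print(c[i].round(1),st[i,4],q.mean(0).round(4),q[:,2].max().round(4),np.round(rc[0],1),np.round(rc[1],1),round(rc[2],1))
# pad
m=np.zeros(H.shape,bool);m[235:275,165:205]=True
hsv=cv2.cvtColor(im,cv2.COLOR_BGR2HSV);m&=hsv[...,1]>90
v,u=np.nonzero(m);print('pad px',u.mean(),v.mean(),ray(d,u.mean(),v.mean(),.005))
# door
m=(H>.08)&(H<.11);m[:, :205]=0;m[:,245:]=0;m[:230]=0;m[330:]=0
print('door',np.round(cv2.minAreaRect(P[m][:,:2].astype(np.float32)*1000),1) if 0 else cv2.minAreaRect(P[m][:,:2].astype(np.float32)*1000))
# gauge
for n in [(281,267),(337,281)]:print(P[n[1],n[0]])
```

```text
[449.1 199.6] 78 [ 0.694  -0.4264  0.0237] 0.0293 [ 695.3 -428.2] [79.4 26.6] 89.1
[389.2 214.9] 117 [ 0.6503 -0.2372  0.0269] 0.0336 [ 651.3 -237.8] [48.6 24. ] 45.3
[386.4 251.1] 122 [ 0.5386 -0.2231  0.0272] 0.0361 [ 538.2 -222.9] [49.4 22.7] 42.8
[454.8 252. ] 123 [ 0.5299 -0.4315  0.0277] 0.0333 [ 529.9 -432.1] [22.1 51.9] 12.4
[418.  252.7] 40 [ 0.5312 -0.3199  0.0249] 0.0307 [ 530.5 -319.9] [19.4 18.4] 88.4
[390.1 279.7] 47 [ 0.4513 -0.2303  0.026 ] 0.0328 [ 452.1 -228.4] [33.7 33.4] 86.7
[417.8 279.8] 123 [ 0.4486 -0.3139  0.0272] 0.0358 [ 448.7 -314.3] [21.8 51.3] 10.3
pad px 184.37853107344634 254.41242937853107 [0.54804066 0.39747769 0.005     ]
door ((486.93609619140625, 243.39808654785156), (31.1983585357666, 251.95433044433594), 75.03662872314453)
[0.49711603 0.09623273 0.05391299]
[ 0.45099239 -0.06855429  0.05381544]
```

View pics/c1.png

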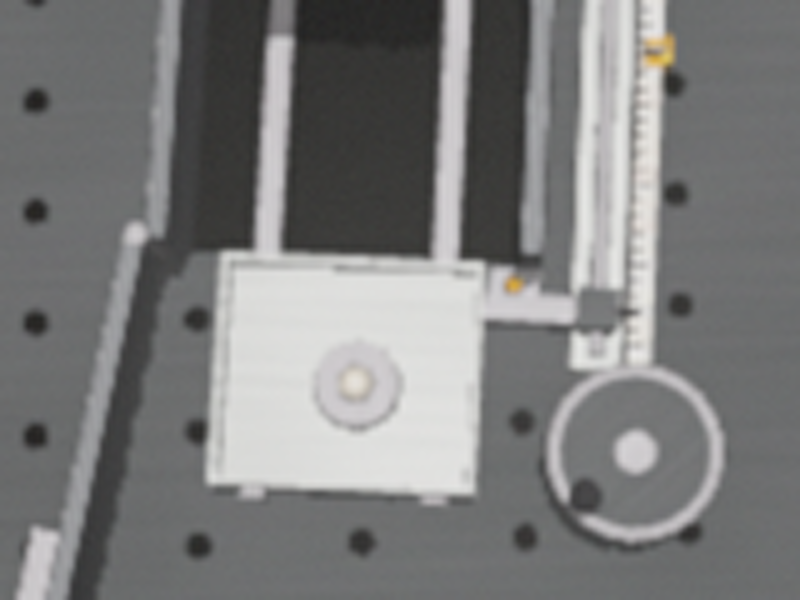

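View pics/c2.png

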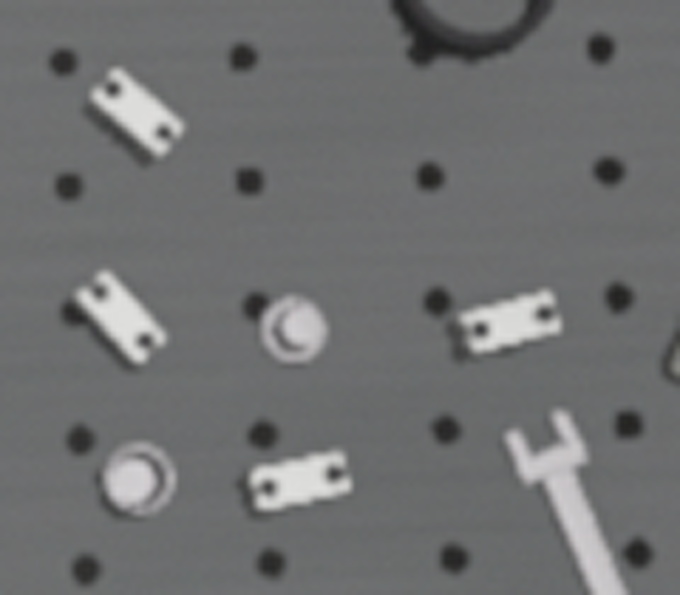

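```bash
cat >> h.py <<'E'
def plan(x,y,z,psi,n,start=None):
    "rows from pose (or start=(x,y,z,psi deg)) to pose, tool straight down; prints scaled shift and turn per row"
    s,r=tool()
    if start is None:
        M=r.as_matrix();start=(*s['position'],np.degrees(np.arctan2(M[1,2],M[0,2])))
    a=np.array(start,float);b=np.array([x,y,z,psi],float)
    b[3]=a[3]+(b[3]-a[3]+180)%360-180
    k=(b-a)/n
    for i in range(n):
        q=np.radians(a[3]+k[3]*i);zx=np.array([np.cos(q),np.sin(q)]);yx=np.array([-zx[1],zx[0]])
        t=[-k[2],k[:2]@yx,k[:2]@zx]
        if i in(0,n-1) or abs(k[3])>.3:print(i,np.round(np.array(t)/.12,3),'turn x',round(-k[3]/90,4))
    print('mm/row',np.linalg.norm(k[:3])*1000,'deg/row',k[3])
    return b
E
python3 - <<'E'
from h import *
d=dict(np.load('top0.npz'));P=cloud(d)
c1=lambda u,v:((u+.0)/5+210-.4,v/5+190-.4)
c2=lambda u,v:(u/5.667+365-.4,v/5.667+195-.4)
for n,c,e,f in(('A',(137,112),(113,90),(163,132)),('B',(120,317),(99,291),(145,341)),('C',(511,321),(481,330),(545,313)),('D',(299,480),(267,487),(336,474))):
    v=ray(d,*c2(*f),.028)-ray(d,*c2(*e),.028);print(n,ray(d,*c2(*c),.028).round(4),'long axis deg',np.degrees(np.arctan2(v[1],v[0])).round(1))
q=[ray(d,*c1(*p),.032) for p in((220,255),(485,262),(475,495),(207,485))]
for i in range(4):
    v=q[(i+1)%4]-q[i];print('tray edge',q[i].round(4),np.linalg.norm(v).round(4),np.degrees(np.arctan2(v[1],v[0])).round(2))
print('tray c',np.mean(q,0))
print('gauge disc',ray(d,*c1(358,385),.038),'ball',ray(d,*c1(355,382),.053))
for n,p in(('ptr',(632,312)),('flag',(655,52)),('crank',(586,497)),('scale',(645,200)),('block',(598,308))):
    u,v=map(round,c1(*p));print(n,np.median(P[v-1:v+2,u-1:u+2].reshape(-1,3),0).round(4))
print('crank',ray(d,*c1(586,497),.096),'axis',ray(d,*c1(635,452),.060))
for h in(.02,.04,.06):print('scale edge',[ray(d,*c1(*p),h).round(4) for p in((662,0),(652,362),(635,312),(652,52))])
print('hinge',ray(d,*c1(135,233),.1))
s=plan(.45,.085,.2,-90,8)
E
```

```text
A [ 0.6518 -0.2358  0.028 ] long axis deg -132.6
B [ 0.5402 -0.2212  0.028 ] long axis deg -139.8
C [ 0.5321 -0.4315  0.028 ] long axis deg -76.8
D [ 0.4502 -0.3125  0.028 ] long axis deg -81.1
tray edge [0.5814 0.1799 0.032 ] 0.1611 -93.13
tray edge [0.5726 0.019  0.032 ] 0.141 176.17
tray edge [0.4319 0.0284 0.032 ] 0.1608 86.23
tray edge [0.4425 0.1889 0.032 ] 0.1392 -3.69
tray c [0.50710019 0.10408424 0.032     ]
gauge disc [0.49948002 0.0969482  0.038     ] ball [0.5001898  0.09744701 0.053     ]
ptr [ 0.5395 -0.0695  0.0259]
flag [ 0.6995 -0.0898  0.0345]
crank [ 0.4275 -0.0376  0.0956]
scale [ 0.6078 -0.0812  0.0257]
block [ 0.5425 -0.0482  0.0368]
crank [ 0.42741994 -0.03693198  0.096     ] axis [ 0.45371786 -0.06721917  0.06      ]
scale edge [array([ 0.7358, -0.095 ,  0.02  ]), array([ 0.5098, -0.081 ,  0.02  ]), array([ 0.5407, -0.0717,  0.02  ]), array([ 0.7028, -0.0876,  0.02  ])]
scale edge [array([ 0.7308, -0.0938,  0.04  ]), array([ 0.5082, -0.08  ,  0.04  ]), array([ 0.5387, -0.0708,  0.04  ]), array([ 0.6984, -0.0865,  0.04  ])]
scale edge [array([ 0.7258, -0.0926,  0.06  ]), array([ 0.5065, -0.079 ,  0.06  ]), array([ 0.5366, -0.07  ,  0.06  ]), array([ 0.6939, -0.0854,  0.06  ])]
hinge [0.58635238 0.21899914 0.1       ]
0 [ 0.032  0.467 -0.502] turn x 0.031
1 [ 0.032  0.442 -0.524] turn x 0.031
2 [ 0.032  0.416 -0.545] turn x 0.031
3 [ 0.032  0.389 -0.565] turn x 0.031
4 [ 0.032  0.361 -0.583] turn x 0.031
5 [ 0.032  0.332 -0.6  ] turn x 0.031
6 [ 0.032  0.303 -0.616] turn x 0.031
7 [ 0.032  0.272 -0.63 ] turn x 0.031
mm/row 82.40115368158301 deg/row -2.7916696585730314
```

Run:
```python
from h import *
plan(.4995,.097,.12,-93.7,16)
```

```text
0 [ 0.058  0.26  -0.247] turn x 0.0181
1 [ 0.058  0.253 -0.254] turn x 0.0181
2 [ 0.058  0.245 -0.261] turn x 0.0181
3 [ 0.058  0.238 -0.268] turn x 0.0181
4 [ 0.058  0.23  -0.275] turn x 0.0181
5 [ 0.058  0.222 -0.281] turn x 0.0181
6 [ 0.058  0.214 -0.288] turn x 0.0181
7 [ 0.058  0.206 -0.294] turn x 0.0181
8 [ 0.058  0.197 -0.299] turn x 0.0181
9 [ 0.058  0.189 -0.305] turn x 0.0181
10 [ 0.058  0.18  -0.31 ] turn x 0.0181
11 [ 0.058  0.171 -0.315] turn x 0.0181
12 [ 0.058  0.162 -0.32 ] turn x 0.0181
13 [ 0.058  0.153 -0.324] turn x 0.0181
14 [ 0.058  0.144 -0.328] turn x 0.0181
15 [ 0.058  0.134 -0.332] turn x 0.0181
mm/row 43.57834157755459 deg/row -1.6270848292865168
```

>>> {"api": "arm_command", "payload": {
  "series": [
    {"dp":[0.058,0.26,-0.247],"angular":[0.018,0,0],"gripper":78},
    {"dp":[0.058,0.253,-0.254],"angular":[0.018,0,0],"gripper":78},
    {"dp":[0.058,0.245,-0.261],"angular":[0.018,0,0],"gripper":78},
    {"dp":[0.058,0.238,-0.268],"angular":[0.018,0,0],"gripper":78},
    {"dp":[0.058,0.23,-0.275],"angular":[0.018,0,0],"gripper":78},
    {"dp":[0.058,0.222,-0.281],"angular":[0.018,0,0],"gripper":78},
    {"dp":[0.058,0.214,-0.288],"angular":[0.018,0,0],"gripper":78},
    {"dp":[0.058,0.206,-0.294],"angular":[0.018,0,0],"gripper":78}
  ],
  "grip_force": 40
}}

```text
clock: 1.1
position: [0.3624, -0.2103, 0.1709]
ee_rot: [0.534, 0.462, 0.537, -0.461]
contact_force: [0.3, -0.2, -0.1]
width: 0.0777
```

>>> {"api": "arm_command", "payload": {
  "series": [
    {"dp":[0.058,0.197,-0.299],"angular":[0.018,0,0],"gripper":78},
    {"dp":[0.058,0.189,-0.305],"angular":[0.018,0,0],"gripper":78},
    {"dp":[0.058,0.18,-0.31],"angular":[0.018,0,0],"gripper":78},
    {"dp":[0.058,0.171,-0.315],"angular":[0.018,0,0],"gripper":78},
    {"dp":[0.058,0.162,-0.32],"angular":[0.018,0,0],"gripper":78},
    {"dp":[0.058,0.153,-0.324],"angular":[0.018,0,0],"gripper":78},
    {"dp":[0.058,0.144,-0.328],"angular":[0.018,0,0],"gripper":78},
    {"dp":[0.058,0.134,-0.332],"angular":[0.018,0,0],"gripper":78}
  ]
}}

```text
clock: 2.1
position: [0.5099, 0.1131, 0.1129]
ee_rot: [0.477, 0.521, 0.48, -0.521]
contact_force: [0.1, -1.0, 0.8]
width: 0.0779
```

Run:
```python
from h import *
s=tool()[0];print(s['position'],s['clock'])
plan(.4995,.097,.027,-93.7,4)
```

```text
[0.50986997 0.11311239 0.11292923] 2.1
0 [ 0.179 -0.019  0.035] turn x -0.0032
3 [ 0.179 -0.019  0.035] turn x -0.0032
mm/row 22.009909211200192 deg/row 0.2838395293191809
```

>>> {"api": "arm_command", "payload": {
  "series": [
    {"dp":[0.1,-0.04,0.07],"angular":[-0.006,0,0],"gripper":78},
    {"dp":[0.1,-0.036,0.07],"angular":[-0.006,0,0],"gripper":78},
    {"dp":[0.18,0,0],"angular":[0,0,0],"gripper":78},
    {"dp":[0.18,0,0],"angular":[0,0,0],"gripper":78},
    {"dp":[0.1,0,0],"angular":[0,0,0],"gripper":78},
    {"dp":[0,0,0],"angular":[0,0,0],"gripper":78},
    {"dp":[0,0,0],"angular":[0,0,0],"gripper":78},
    {"dp":[0,0,0],"angular":[0,0,0],"gripper":78}
  ]
}}

```text
clock: 3.1
position: [0.4959, 0.0935, 0.0298]
ee_rot: [-0.481, -0.515, -0.486, 0.517]
contact_force: [-0.3, -0.2, 0.5]
width: 0.078
```

Run:
```python
from h import *
s=tool()[0];print(s['position'],s['clock'])
plan(.4995,.097,.022,-93.7,2)
d=get_image('side');save(cv2.resize(d['image'][230:350,260:420],(800,600),interpolation=cv2.INTER_CUBIC),'s1.png')
```

```text
[0.49593177 0.09347563 0.0297863 ] 3.1
0 [ 0.032  0.014 -0.016] turn x -0.0001
1 [ 0.032  0.014 -0.016] turn x -0.0001
mm/row 4.630873924541523 deg/row 0.008182440393113666
```

View pics/s1.png

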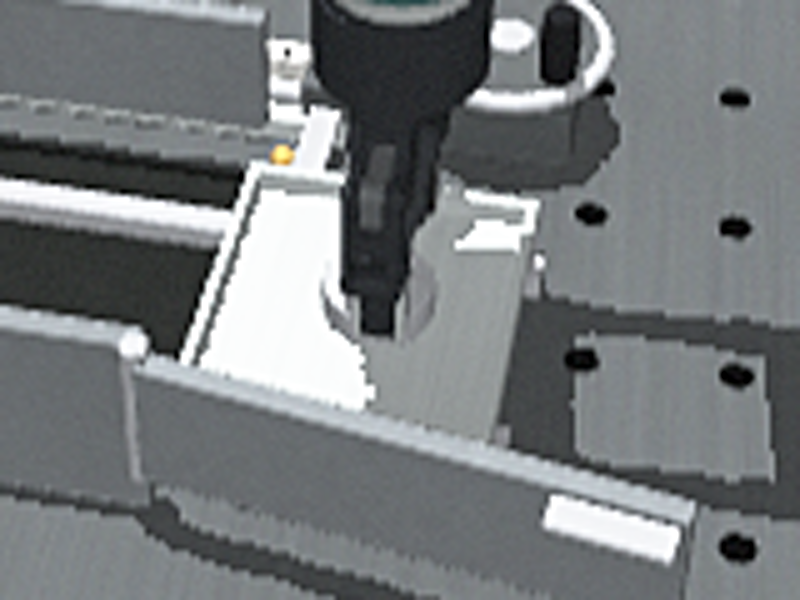

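The near finger straddles the disc, with its tip at crop (378,335). Next I lower a little and close.

>>> {"api": "arm_command", "payload": {
  "series": [
    {"dp":[0.03,0.012,-0.012],"angular":[0,0,0],"gripper":78},
    {"dp":[0.03,0.01,-0.012],"angular":[0,0,0],"gripper":78},
    {"dp":[0,0,0],"angular":[0,0,0],"gripper":65},
    {"dp":[0,0,0],"angular":[0,0,0],"gripper":40},
    {"dp":[0,0,0],"angular":[0,0,0],"gripper":40},
    {"dp":[0,0,0],"angular":[0,0,0],"gripper":40},
    {"dp":[0,0,0],"angular":[0,0,0],"gripper":40},
    {"dp":[0,0,0],"angular":[0,0,0],"gripper":40}
  ],
  "grip_force": 60
}}

```text
clock: 4.15
position: [0.5, 0.0972, 0.0237]
ee_rot: [-0.482, -0.516, -0.485, 0.516]
contact_force: [0.3, -0.5, 1.6]
width: 0.0498
```

>>> {"api": "arm_command", "payload": {
  "series": [
    {"dp":[-0.1,0,0],"angular":[0,0,0],"gripper":40},
    {"dp":[-0.2,0,0],"angular":[0,0,0],"gripper":40},
    {"dp":[-0.3,0,0],"angular":[0,0,0],"gripper":40},
    {"dp":[-0.3,0,0],"angular":[0,0,0],"gripper":40},
    {"dp":[-0.2,0,0],"angular":[0,0,0],"gripper":40},
    {"dp":[-0.05,0,0],"angular":[0,0,0],"gripper":40},
    {"dp":[0,0,0],"angular":[0,0,0],"gripper":40},
    {"dp":[0,0,0],"angular":[0,0,0],"gripper":40}
  ]
}}

```text
clock: 5.15
position: [0.4977, 0.0963, 0.1657]
ee_rot: [-0.481, -0.514, -0.487, 0.518]
contact_force: [-0.2, 0.7, -1.4]
width: 0.0495
```

Run:
```python
from h import *
s=tool()[0];print(s['position'],s['width'])
plan(.548,.3975,.16,-93.7,8)
d=get_image('side');u,v=map(int,proj(d,s['position']));save(cv2.resize(d['image'][v-80:v+40,u-80:u+80],(640,480),interpolation=cv2.INTER_CUBIC),'s2.png')
```

```text
[0.49766508 0.09631534 0.16565819] 0.04945032865553553
0 [ 0.006  0.032 -0.316] turn x 0.0
7 [ 0.006  0.032 -0.316] turn x 0.0
mm/row 38.176771437552844 deg/row -0.002119740211696808
```

View pics/s2.png

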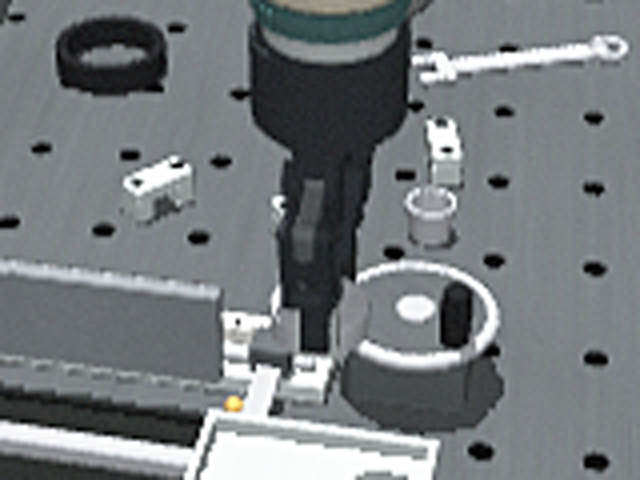

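The gauge is lifted, centred in the fingers and upright. Now to the pad.

>>> {"api": "arm_command", "payload": {
  "series": [
    {"dp":[0,0.015,-0.15],"angular":[0,0,0],"gripper":40},
    {"dp":[0,0.03,-0.3],"angular":[0,0,0],"gripper":40},
    {"dp":[0,0.04,-0.4],"angular":[0,0,0],"gripper":40},
    {"dp":[0,0.04,-0.42],"angular":[0,0,0],"gripper":40},
    {"dp":[0,0.04,-0.42],"angular":[0,0,0],"gripper":40},
    {"dp":[0,0.04,-0.4],"angular":[0,0,0],"gripper":40},
    {"dp":[0,0.02,-0.25],"angular":[0,0,0],"gripper":40},
    {"dp":[0,0,-0.08],"angular":[0,0,0],"gripper":40}
  ]
}}

```text
clock: 6.2
position: [0.5416, 0.4012, 0.1577]
ee_rot: [-0.478, -0.512, -0.489, 0.52]
contact_force: [-0.3, -0.6, -2.4]
width: 0.0497
```

Run:
```python
from h import *
s=tool()[0];print(s['position'],s['width'])
plan(.548,.3975,.03,-93.7,5)
```

```text
[0.54159572 0.40117904 0.15773745] 0.049731188794735856
0 [0.213 0.011 0.005] turn x -0.0001
4 [0.213 0.011 0.005] turn x -0.0001
mm/row 25.590159552557434 deg/row 0.007034155892142735
```

>>> {"api": "arm_command", "payload": {
  "series": [
    {"dp":[0.15,0.02,0.01],"angular":[0,0,0],"gripper":40},
    {"dp":[0.25,0.015,0.005],"angular":[0,0,0],"gripper":40},
    {"dp":[0.3,0.01,0.005],"angular":[0,0,0],"gripper":40},
    {"dp":[0.2,0,0],"angular":[0,0,0],"gripper":40},
    {"dp":[0.12,0,0],"angular":[0,0,0],"gripper":40},
    {"dp":[0.05,0,0],"angular":[0,0,0],"gripper":40},
    {"dp":[0,0,0],"angular":[0,0,0],"gripper":40},
    {"dp":[0,0,0],"angular":[0,0,0],"gripper":40}
  ]
}}

```text
clock: 7.2
position: [0.5417, 0.3909, 0.0203]
ee_rot: [-0.477, -0.509, -0.488, 0.525]
contact_force: [0.5, 0.9, -1.0]
width: 0.0494
```

```bash
cat >> h.py <<'E'
def corr(x,y,z,psi,n=1):
    "tilt-aware correction in the current tool frame, split in n equal rows"
    s,r=tool();p=np.radians(psi);zx=np.array([np.cos(p),np.sin(p),0]);xx=np.array([0,0,-1.])
    T=np.c_[xx,np.cross(zx,xx),zx]
    w=(r.inv()*R.from_matrix(T)).as_rotvec();dp=r.inv().apply(np.array([x,y,z])-s['position'])
    print('at',s['position'].round(4),'w',round(s['width'],4),'F',s['contact_force'].round(1),'t',s['clock'])
    print('dp',np.round(dp/.12/n,3),'ang',np.round(w/(np.pi/2)/n,4))
E
python3 - <<'E'
from h import *
corr(.548,.3975,.010,-93.7,2)
E
```

```text
at [0.5417 0.3909 0.0203] w 0.0494 F [ 0.5  0.9 -1. ] t 7.2
dp [ 0.042  0.026 -0.029] ang [-0.0014  0.0019  0.0082]
```

>>> {"api": "arm_command", "payload": {
  "series": [
    {"dp":[0,0.026,-0.029],"angular":[-0.001,0.002,0.008],"gripper":40},
    {"dp":[0,0.026,-0.029],"angular":[-0.001,0.002,0.008],"gripper":40},
    {"dp":[0.03,0,0],"angular":[0,0,0],"gripper":40},
    {"dp":[0.03,0,0],"angular":[0,0,0],"gripper":40},
    {"dp":[0.015,0,0],"angular":[0,0,0],"gripper":40},
    {"dp":[0,0,0],"angular":[0,0,0],"gripper":40},
    {"dp":[0,0,0],"angular":[0,0,0],"gripper":40},
    {"dp":[0,0,0],"angular":[0,0,0],"gripper":40}
  ]
}}

```text
clock: 8.2
position: [0.5498, 0.399, 0.0125]
ee_rot: [0.484, 0.518, 0.483, -0.514]
contact_force: [0.4, 0.4, -1.8]
width: 0.0493
```

Run:
```python
from h import *
corr(.548,.3975,.009,-93.7,1)
```

```text
at [0.5498 0.399  0.0125] w 0.0493 F [ 0.4  0.4 -1.8] t 8.2
dp [ 0.029 -0.015  0.013] ang [-0.0005 -0.0019 -0.0027]
```

Lower onto the pad, then release and lift away.

>>> {"api": "arm_command", "payload": {
  "series": [
    {"dp":[0.015,-0.012,0.01],"angular":[0,-0.002,-0.002],"gripper":40},
    {"dp":[0.012,0,0],"angular":[0,0,0],"gripper":40},
    {"dp":[0.008,0,0],"angular":[0,0,0],"gripper":40},
    {"dp":[0,0,0],"angular":[0,0,0],"gripper":40},
    {"dp":[0,0,0],"angular":[0,0,0],"gripper":58},
    {"dp":[0,0,0],"angular":[0,0,0],"gripper":70},
    {"dp":[0,0,0],"angular":[0,0,0],"gripper":75},
    {"dp":[0,0,0],"angular":[0,0,0],"gripper":75}
  ]
}}

```text
clock: 9.2
position: [0.5492, 0.3983, 0.0095]
ee_rot: [0.484, 0.517, 0.483, -0.515]
contact_force: [-0.3, -1.4, -0.7]
width: 0.0748
```

>>> {"api": "arm_command", "payload": {
  "series": [
    {"dp":[-0.1,0,0],"angular":[0,0,0],"gripper":75},
    {"dp":[-0.3,0,0],"angular":[0,0,0],"gripper":75},
    {"dp":[-0.35,0,0],"angular":[0,0,0],"gripper":75},
    {"dp":[-0.35,0,0],"angular":[0,0,0],"gripper":75},
    {"dp":[-0.2,0,0],"angular":[0,0,0],"gripper":75},
    {"dp":[0,-0.1,0.2],"angular":[0,0,0],"gripper":75},
    {"dp":[0,-0.1,0.4],"angular":[0,0,0],"gripper":75},
    {"dp":[0,-0.1,0.5],"angular":[0,0,0],"gripper":50}
  ]
}}

```text
clock: 10.2
position: [0.5062, 0.2703, 0.1766]
ee_rot: [0.486, 0.52, 0.483, -0.51]
contact_force: [0.7, -0.5, -0.0]
width: 0.0585
```

Run:
```python
from h import *
corr(.548,.3975,.009,-93.7,1)
d=get_image('top');save(cv2.resize(d['image'][200:320,130:290],(640,480),interpolation=cv2.INTER_CUBIC),'t3.png')
plan(.4502,-.3125,.12,-171.1,16)
```

```text
at [0.5062 0.2703 0.1766] w 0.0585 F [ 0.7 -0.5 -0. ] t 10.2
dp [ 1.407  0.265 -1.069] ang [ 0.0029 -0.0045 -0.0082]
0 [ 0.029 -0.008  0.3  ] turn x 0.0538
1 [0.029 0.017 0.3  ] turn x 0.0538
2 [0.029 0.043 0.297] turn x 0.0538
3 [0.029 0.068 0.293] turn x 0.0538
4 [0.029 0.092 0.286] turn x 0.0538
5 [0.029 0.116 0.277] turn x 0.0538
6 [0.029 0.139 0.267] turn x 0.0538
7 [0.029 0.161 0.254] turn x 0.0538
8 [0.029 0.182 0.239] turn x 0.0538
9 [0.029 0.201 0.223] turn x 0.0538
10 [0.029 0.219 0.205] turn x 0.0538
11 [0.029 0.236 0.186] turn x 0.0538
12 [0.029 0.251 0.165] turn x 0.0538
13 [0.029 0.264 0.144] turn x 0.0538
14 [0.029 0.275 0.121] turn x 0.0538
15 [0.029 0.284 0.097] turn x 0.0538
mm/row 36.23245650784604 deg/row -4.845119988994655
```

View pics/t3.png

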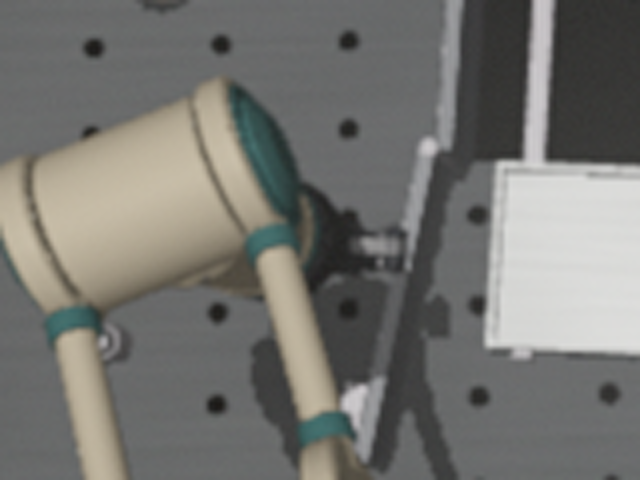

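Run:
```python
from h import *
plan(.5402,-.2212,.10,-49.8,15)
```

```text
0 [0.042 0.038 0.267] turn x -0.0324
1 [0.042 0.024 0.268] turn x -0.0324
2 [0.042 0.011 0.269] turn x -0.0324
3 [ 0.042 -0.003  0.269] turn x -0.0324
4 [ 0.042 -0.017  0.269] turn x -0.0324
5 [ 0.042 -0.03   0.268] turn x -0.0324
6 [ 0.042 -0.044  0.266] turn x -0.0324
7 [ 0.042 -0.057  0.263] turn x -0.0324
8 [ 0.042 -0.071  0.26 ] turn x -0.0324
9 [ 0.042 -0.084  0.256] turn x -0.0324
10 [ 0.042 -0.097  0.251] turn x -0.0324
11 [ 0.042 -0.109  0.246] turn x -0.0324
12 [ 0.042 -0.122  0.24 ] turn x -0.0324
13 [ 0.042 -0.134  0.234] turn x -0.0324
14 [ 0.042 -0.146  0.227] turn x -0.0324
mm/row 32.723377370163305 deg/row 2.918538678405701
```

>>> {"api": "arm_command", "payload": {
  "series": [
    {"dp":[0,0.04,0.2],"angular":[-0.032,0.0,0],"gripper":45},
    {"dp":[0,0.024,0.268],"angular":[-0.032,0,0],"gripper":45},
    {"dp":[0,0.011,0.269],"angular":[-0.032,0,0],"gripper":45},
    {"dp":[0,-0.003,0.269],"angular":[-0.032,0,0],"gripper":45},
    {"dp":[0,-0.017,0.269],"angular":[-0.032,0,0],"gripper":45},
    {"dp":[0,-0.03,0.268],"angular":[-0.032,0,0],"gripper":45},
    {"dp":[0,-0.044,0.266],"angular":[-0.032,0,0],"gripper":45},
    {"dp":[0,-0.057,0.263],"angular":[-0.032,0,0],"gripper":45}
  ]
}}

```text
clock: 11.25
position: [0.5246, 0.0056, 0.1853]
ee_rot: [0.586, 0.408, 0.574, -0.401]
contact_force: [-0.1, 0.4, -0.3]
width: 0.0449
```

>>> {"api": "arm_command", "payload": {
  "series": [
    {"dp":[0.08,-0.071,0.26],"angular":[-0.032,0,0],"gripper":45},
    {"dp":[0.1,-0.084,0.256],"angular":[-0.032,0,0],"gripper":45},
    {"dp":[0.1,-0.097,0.251],"angular":[-0.032,0,0],"gripper":45},
    {"dp":[0.1,-0.109,0.246],"angular":[-0.032,0,0],"gripper":45},
    {"dp":[0.1,-0.122,0.24],"angular":[-0.032,0,0],"gripper":45},
    {"dp":[0.08,-0.12,0.2],"angular":[-0.032,0,0],"gripper":45},
    {"dp":[0,-0.06,0.1],"angular":[-0.016,0,0],"gripper":45},
    {"dp":[0,0,0],"angular":[0,0,0],"gripper":45}
  ]
}}

```text
clock: 12.25
position: [0.5479, -0.2066, 0.1249]
ee_rot: [0.649, 0.306, 0.629, -0.299]
contact_force: [1.1, -0.4, -0.3]
width: 0.0452
```

Run:
```python
from h import *
corr(.5402,-.2212,.07,-49.8,2)
d=get_image('top');save(cv2.resize(d['image'][195:315,330:490],(800,600),interpolation=cv2.INTER_CUBIC),'t4.png')
```

```text
at [ 0.5479 -0.2066  0.1249] w 0.0452 F [ 1.1 -0.4 -0.3] t 12.25
dp [ 0.228 -0.068  0.021] ang [-0.0049  0.0073 -0.0066]
```

View pics/t4.png

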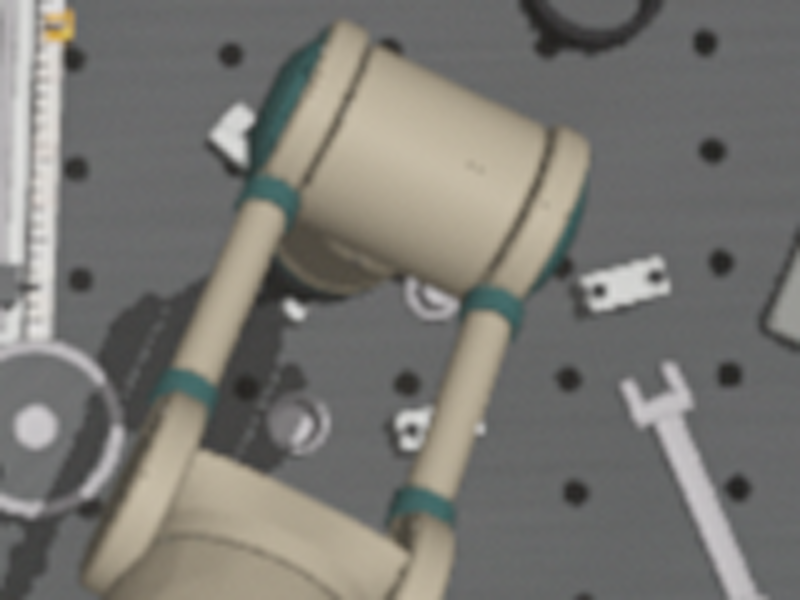

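Cap A seems to have been knocked: its visible corner is now near px (372,221). Cap B's end at (389,257) is unchanged, so I continue with B.

>>> {"api": "arm_command", "payload": {
  "series": [
    {"dp":[0.15,-0.068,0.021],"angular":[-0.005,0.007,-0.007],"gripper":45},
    {"dp":[0.2,-0.068,0.021],"angular":[-0.005,0.007,-0.007],"gripper":45},
    {"dp":[0.1,0,0],"angular":[0,0,0],"gripper":45},
    {"dp":[0,0,0],"angular":[0,0,0],"gripper":45},
    {"dp":[0,0,0],"angular":[0,0,0],"gripper":45},
    {"dp":[0,0,0],"angular":[0,0,0],"gripper":45},
    {"dp":[0,0,0],"angular":[0,0,0],"gripper":45},
    {"dp":[0,0,0],"angular":[0,0,0],"gripper":45}
  ]
}}

```text
clock: 13.3
position: [0.5385, -0.2186, 0.0675]
ee_rot: [0.641, 0.296, 0.643, -0.297]
contact_force: [-0.4, 0.1, 0.6]
width: 0.0451
```

Run:
```python
from h import *
corr(.5402,-.2212,.006,-49.8,3)
```

```text
at [ 0.5385 -0.2186  0.0675] w 0.0451 F [-0.4  0.1  0.6] t 13.3
dp [ 0.171 -0.001  0.009] ang [ 0.0008 -0.0004  0.0005]
```

>>> {"api": "arm_command", "payload": {
  "series": [
    {"dp":[0.15,0,0.01],"angular":[0,0,0],"gripper":45},
    {"dp":[0.2,0,0.01],"angular":[0,0,0],"gripper":45},
    {"dp":[0.12,0,0.005],"angular":[0,0,0],"gripper":45},
    {"dp":[0.03,0,0],"angular":[0,0,0],"gripper":45},
    {"dp":[0,0,0],"angular":[0,0,0],"gripper":30},
    {"dp":[0,0,0],"angular":[0,0,0],"gripper":12},
    {"dp":[0,0,0],"angular":[0,0,0],"gripper":12},
    {"dp":[0,0,0],"angular":[0,0,0],"gripper":12}
  ],
  "grip_force": 60
}}

```text
clock: 14.3
position: [0.5431, -0.2223, 0.0097]
ee_rot: [0.644, 0.296, 0.64, -0.297]
contact_force: [-0.2, -0.9, -0.6]
width: 0.0207
```

>>> {"api": "arm_command", "payload": {
  "series": [
    {"dp":[0,0,0],"angular":[0,0,0],"gripper":12},
    {"dp":[-0.15,0,0],"angular":[0,0,0],"gripper":12},
    {"dp":[-0.3,0,0],"angular":[0,0,0],"gripper":12},
    {"dp":[-0.3,0,0],"angular":[0,0,0],"gripper":12},
    {"dp":[-0.3,0,0],"angular":[0,0,0],"gripper":12},
    {"dp":[-0.15,0,0],"angular":[0,0,0],"gripper":12},
    {"dp":[0,0,0],"angular":[0,0,0],"gripper":12},
    {"dp":[0,0,0],"angular":[0,0,0],"gripper":12}
  ]
}}

```text
clock: 15.3
position: [0.5411, -0.2209, 0.1564]
ee_rot: [0.642, 0.296, 0.641, -0.297]
contact_force: [-0.0, -0.3, -1.9]
width: 0.021
```

Run:
```python
from h import *
corr(.5402,-.2212,.16,-49.8)
plan(.5356,.0642,.15,-93.7,8)
plan(.5404,.1400,.15,-93.7,12)
```

```text
at [ 0.5411 -0.2209  0.1564] w 0.021 F [-0.  -0.3 -1.9] t 15.3
dp [-0.03  -0.007 -0.003] ang [0.0024 0.0013 0.0006]
0 [ 0.007  0.188 -0.23 ] turn x 0.0613
1 [ 0.007  0.165 -0.247] turn x 0.0613
2 [ 0.007  0.141 -0.262] turn x 0.0613
3 [ 0.007  0.115 -0.274] turn x 0.0613
4 [ 0.007  0.088 -0.284] turn x 0.0613
5 [ 0.007  0.06  -0.291] turn x 0.0613
6 [ 0.007  0.032 -0.295] turn x 0.0613
7 [ 0.007  0.004 -0.297] turn x 0.0613
mm/row 35.65879836681133 deg/row -5.5149976957105205
0 [ 0.004  0.162 -0.191] turn x 0.0409
1 [ 0.004  0.15  -0.201] turn x 0.0409
2 [ 0.004  0.136 -0.21 ] turn x 0.0409
3 [ 0.004  0.123 -0.219] turn x 0.0409
4 [ 0.004  0.108 -0.226] turn x 0.0409
5 [ 0.004  0.094 -0.233] turn x 0.0409
6 [ 0.004  0.078 -0.238] turn x 0.0409
7 [ 0.004  0.063 -0.243] turn x 0.0409
8 [ 0.004  0.047 -0.246] turn x 0.0409
9 [ 0.004  0.032 -0.249] turn x 0.0409
10 [ 0.004  0.015 -0.25 ] turn x 0.0409
11 [ 0.004 -0.001 -0.251] turn x 0.0409
mm/row 30.08358254947554 deg/row -3.67666513047368
```

>>> {"api": "arm_command", "payload": {
  "series": [
    {"dp":[0,0.15,-0.18],"angular":[0.061,0,0],"gripper":12},
    {"dp":[0,0.165,-0.247],"angular":[0.061,0,0],"gripper":12},
    {"dp":[0,0.141,-0.262],"angular":[0.061,0,0],"gripper":12},
    {"dp":[0,0.115,-0.274],"angular":[0.061,0,0],"gripper":12},
    {"dp":[0,0.088,-0.284],"angular":[0.061,0,0],"gripper":12},
    {"dp":[0,0.06,-0.291],"angular":[0.061,0,0],"gripper":12},
    {"dp":[0,0.032,-0.27],"angular":[0.061,0,0],"gripper":12},
    {"dp":[0,0.004,-0.15],"angular":[0.05,0,0],"gripper":12}
  ]
}}

```text
clock: 16.3
position: [0.5333, 0.0434, 0.1442]
ee_rot: [-0.476, -0.514, -0.487, 0.522]
contact_force: [-0.2, -0.5, -1.6]
width: 0.021
```

Run:
```python
from h import *
corr(.5356,.0642,.10,-93.7,3)
```

```text
at [0.5333 0.0434 0.1442] w 0.021 F [-0.2 -0.5 -1.6] t 16.3
dp [ 0.123  0.005 -0.058] ang [-0.0018 -0.0003  0.0041]
```

>>> {"api": "arm_command", "payload": {
  "series": [
    {"dp":[0.05,0.005,-0.04],"angular":[-0.002,0,0.004],"gripper":12},
    {"dp":[0.12,0.005,-0.04],"angular":[-0.002,0,0.004],"gripper":12},
    {"dp":[0.12,0.003,-0.03],"angular":[0,0,0.003],"gripper":12},
    {"dp":[0.12,0,0],"angular":[0,0,0],"gripper":12},
    {"dp":[0.06,0,0],"angular":[0,0,0],"gripper":12},
    {"dp":[0,0,0],"angular":[0,0,0],"gripper":12},
    {"dp":[0,0,0],"angular":[0,0,0],"gripper":12},
    {"dp":[0,0,0],"angular":[0,0,0],"gripper":12}
  ]
}}

```text
clock: 17.3
position: [0.533, 0.0551, 0.0807]
ee_rot: [-0.483, -0.512, -0.487, 0.517]
contact_force: [-0.1, -0.1, -1.9]
width: 0.0205
```

Run:
```python
from h import *
corr(.5356,.0642,.031,-93.7,4)
```

```text
at [0.533  0.0551 0.0807] w 0.0205 F [-0.1 -0.1 -1.9] t 17.3
dp [ 0.103  0.005 -0.019] ang [0.0008 0.0002 0.0013]
```

>>> {"api": "arm_command", "payload": {
  "series": [
    {"dp":[0.05,0.008,-0.03],"angular":[0,0,0.002],"gripper":12},
    {"dp":[0.12,0.007,-0.03],"angular":[0.001,0,0.002],"gripper":12},
    {"dp":[0.12,0.003,-0.01],"angular":[0.001,0,0.001],"gripper":12},
    {"dp":[0.08,0,0],"angular":[0,0,0],"gripper":12},
    {"dp":[0.02,0,0],"angular":[0,0,0],"gripper":12},
    {"dp":[0,0,0],"angular":[0,0,0],"gripper":12},
    {"dp":[0,0,0],"angular":[0,0,0],"gripper":12},
    {"dp":[0,0,0],"angular":[0,0,0],"gripper":12}
  ]
}}

```text
clock: 18.3
position: [0.5375, 0.0639, 0.0331]
ee_rot: [0.485, 0.516, 0.483, -0.515]
contact_force: [0.4, -0.4, -0.9]
width: 0.0207
```

Run:
```python
from h import *
corr(.5356,.0642,.030,-93.7,1)
```

```text
at [0.5375 0.0639 0.0331] w 0.0207 F [ 0.4 -0.4 -0.9] t 18.3
dp [ 0.026 -0.016 -0.002] ang [ 0.0013  0.0004 -0.0028]
```

>>> {"api": "arm_command", "payload": {
  "series": [
    {"dp":[0.018,0,0],"angular":[0,0,0],"gripper":12},
    {"dp":[0.008,0,0],"angular":[0,0,0],"gripper":12},
    {"dp":[0,0,0],"angular":[0,0,0],"gripper":34},
    {"dp":[0,0,0],"angular":[0,0,0],"gripper":36},
    {"dp":[0,0,0],"angular":[0,0,0],"gripper":36},
    {"dp":[-0.1,0,0],"angular":[0,0,0],"gripper":36},
    {"dp":[-0.3,0,0],"angular":[0,0,0],"gripper":36},
    {"dp":[-0.3,0,0],"angular":[0,0,0],"gripper":45}
  ]
}}

```text
clock: 19.3
position: [0.5359, 0.0639, 0.1156]
ee_rot: [-0.484, -0.515, -0.484, 0.516]
contact_force: [0.8, 0.3, 0.5]
width: 0.0451
```

>>> {"api": "arm_command", "payload": {
  "series": [
    {"dp":[-0.3,0,0],"angular":[0,0,0],"gripper":45},
    {"dp":[-0.15,0,0],"angular":[0,0,0],"gripper":45},
    {"dp":[0,0,0.1],"angular":[0,0,0],"gripper":45},
    {"dp":[0,0,0.2],"angular":[-0.03,0,0],"gripper":45},
    {"dp":[0,0,0.2],"angular":[-0.05,0,0],"gripper":45},
    {"dp":[0,0,0.1],"angular":[-0.05,0,0],"gripper":45},
    {"dp":[0,0,0],"angular":[-0.05,0,0],"gripper":45},
    {"dp":[0,0,0],"angular":[0,0,0],"gripper":45}
  ]
}}

```text
clock: 20.3
position: [0.5327, -0.0138, 0.1742]
ee_rot: [0.555, 0.44, 0.552, -0.44]
contact_force: [-0.7, -0.3, -0.2]
width: 0.045
```

Run:
```python
from h import *
d=get_image('top');np.savez('top1',**d);save(cv2.resize(d['image'][190:310,330:490],(800,600),interpolation=cv2.INTER_CUBIC),'t5.png')
corr(.65,-.23,.1,-42)
```

```text
at [ 0.5327 -0.0138  0.1743] w 0.045 F [-0.5  0.5 -0.6] t 20.35
dp [0.628 0.543 1.974] ang [-0.3883  0.0029 -0.0013]
```

View pics/t5.png

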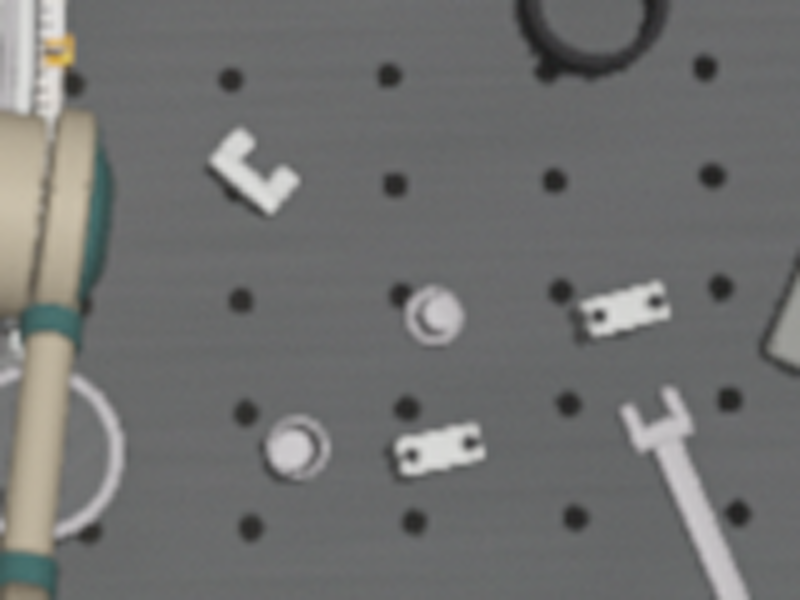

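Cap A now lies on its side, its back edge running from (210,160) to (272,215) with the feet towards the upper right. I'll grip it across its ends.

Run:
```python
from h import *
d=dict(np.load('top1.npz'))
c=lambda u,v:ray(d,u/5+330-.4,v/5+190-.4,.022)
q=[c(*p) for p in((210,160),(272,215),(300,182),(240,127))]
v=q[1]-q[0]+q[2]-q[3];psi=np.degrees(np.arctan2(v[1],v[0]));m=np.mean(q,0);print(m,psi,[np.linalg.norm(q[i]-q[i-1]).round(4) for i in range(4)])
P=cloud(d);k=P[210:240,368:395].reshape(-1,3);k=k[k[:,2]>.012];print(k.mean(0),k[:,2].max(),cv2.minAreaRect(k[:,:2].astype(np.float32)*1000))
plan(m[0],m[1],.09,psi,10)
```

```text
[ 0.6241105  -0.21042522  0.022     ] -134.4781205720447 [np.float64(0.028), np.float64(0.0509), np.float64(0.0271), np.float64(0.0501)]
[ 0.61399596 -0.20255845  0.06459026] 1.3706036771513308 ((524.9378662109375, -109.20156860351562), (48.394859313964844, 310.72064208984375), 44.01287841796875)
0 [0.07  0.037 0.177] turn x 0.0639
1 [0.07  0.055 0.172] turn x 0.0639
2 [0.07  0.072 0.166] turn x 0.0639
3 [0.07  0.088 0.158] turn x 0.0639
4 [0.07  0.103 0.148] turn x 0.0639
5 [0.07  0.118 0.137] turn x 0.0639
6 [0.07  0.131 0.125] turn x 0.0639
7 [0.07  0.143 0.111] turn x 0.0639
8 [0.07  0.153 0.096] turn x 0.0639
9 [0.07  0.162 0.08 ] turn x 0.0639
mm/row 23.267365418753116 deg/row -5.753274630532094
```

>>> {"api": "arm_command", "payload": {
  "series": [
    {"dp":[0,0.037,0.177],"angular":[0.064,0,0],"gripper":66},
    {"dp":[0,0.055,0.172],"angular":[0.064,0,0],"gripper":66},
    {"dp":[0,0.072,0.166],"angular":[0.064,0,0],"gripper":66},
    {"dp":[0,0.088,0.158],"angular":[0.064,0,0],"gripper":66},
    {"dp":[0,0.103,0.148],"angular":[0.064,0,0],"gripper":66},
    {"dp":[0,0.118,0.137],"angular":[0.064,0,0],"gripper":66},
    {"dp":[0,0.131,0.125],"angular":[0.064,0,0],"gripper":66},
    {"dp":[0,0.143,0.111],"angular":[0.064,0,0],"gripper":66}
  ]
}}

```text
clock: 21.35
position: [0.6025, -0.1751, 0.1713]
ee_rot: [-0.327, -0.626, -0.327, 0.628]
contact_force: [0.6, -0.0, 0.0]
width: 0.066
```

>>> {"api": "arm_command", "payload": {
  "series": [
    {"dp":[0.15,0.153,0.096],"angular":[0.064,0,0],"gripper":66},
    {"dp":[0.2,0.1,0.05],"angular":[0.05,0,0],"gripper":66},
    {"dp":[0.2,0,0],"angular":[0,0,0],"gripper":66},
    {"dp":[0.1,0,0],"angular":[0,0,0],"gripper":66},
    {"dp":[0,0,0],"angular":[0,0,0],"gripper":66},
    {"dp":[0,0,0],"angular":[0,0,0],"gripper":66},
    {"dp":[0,0,0],"angular":[0,0,0],"gripper":66},
    {"dp":[0,0,0],"angular":[0,0,0],"gripper":66}
  ]
}}

```text
clock: 22.35
position: [0.6178, -0.2105, 0.0921]
ee_rot: [-0.267, -0.655, -0.265, 0.656]
contact_force: [-0.1, 0.4, 0.3]
width: 0.0661
```

Run:
```python
from h import *
corr(.6241,-.2104,.06,-134.5,2)
```

```text
at [ 0.6178 -0.2105  0.0921] w 0.0661 F [-0.1  0.4  0.3] t 22.35
dp [ 0.134  0.018 -0.019] ang [-0.0072  0.0007 -0.0008]
```

>>> {"api": "arm_command", "payload": {
  "series": [
    {"dp":[0.1,0.018,-0.019],"angular":[-0.007,0.001,-0.001],"gripper":66},
    {"dp":[0.15,0.018,-0.019],"angular":[-0.007,0,0],"gripper":66},
    {"dp":[0.1,0,0],"angular":[0,0,0],"gripper":66},
    {"dp":[0.05,0,0],"angular":[0,0,0],"gripper":66},
    {"dp":[0,0,0],"angular":[0,0,0],"gripper":66},
    {"dp":[0,0,0],"angular":[0,0,0],"gripper":66},
    {"dp":[0,0,0],"angular":[0,0,0],"gripper":66},
    {"dp":[0,0,0],"angular":[0,0,0],"gripper":66}
  ]
}}

```text
clock: 23.35
position: [0.6248, -0.2105, 0.0409]
ee_rot: [0.274, 0.652, 0.273, -0.652]
contact_force: [-0.5, 0.7, 0.5]
width: 0.066
```

Run:
```python
from h import *
corr(.6241,-.2104,.005,-134.5,2)
```

```text
at [ 0.6248 -0.2105  0.0409] w 0.066 F [-0.5  0.7  0.5] t 23.35
dp [ 0.15  -0.003  0.002] ang [ 0.0003  0.0001 -0.0004]
```

>>> {"api": "arm_command", "payload": {
  "series": [
    {"dp":[0.1,0,0],"angular":[0,0,0],"gripper":66},
    {"dp":[0.12,0,0],"angular":[0,0,0],"gripper":66},
    {"dp":[0.055,0,0],"angular":[0,0,0],"gripper":66},
    {"dp":[0,0,0],"angular":[0,0,0],"gripper":60},
    {"dp":[0,0,0],"angular":[0,0,0],"gripper":40},
    {"dp":[0,0,0],"angular":[0,0,0],"gripper":40},
    {"dp":[0,0,0],"angular":[0,0,0],"gripper":40},
    {"dp":[0,0,0],"angular":[0,0,0],"gripper":40}
  ]
}}

```text
clock: 24.35
position: [0.6252, -0.2106, 0.0063]
ee_rot: [0.274, 0.652, 0.273, -0.652]
contact_force: [0.4, -0.1, 0.4]
width: 0.0485
```

>>> {"api": "arm_command", "payload": {
  "series": [
    {"dp":[0,0,0],"angular":[0,0,0],"gripper":40},
    {"dp":[-0.15,0,0],"angular":[0,0,0],"gripper":40},
    {"dp":[-0.3,0,0],"angular":[0,0,0],"gripper":40},
    {"dp":[-0.3,0,0],"angular":[0,0,0],"gripper":40},
    {"dp":[-0.3,0,0],"angular":[0,0,0],"gripper":40},
    {"dp":[-0.2,0,0],"angular":[0,0,0],"gripper":40},
    {"dp":[0,0,0],"angular":[0,0,0],"gripper":40},
    {"dp":[0,0,0],"angular":[0,0,0],"gripper":40}
  ]
}}

```text
clock: 25.35
position: [0.6252, -0.2105, 0.167]
ee_rot: [0.276, 0.653, 0.272, -0.651]
contact_force: [-0.0, 0.1, -1.0]
width: 0.0484
```

Run:
```python
from h import *
a=np.radians(-3.7);x=np.array([.5071,.1041])+.034*np.array([np.cos(a),np.sin(a)])+.028*np.array([-np.sin(a),np.cos(a)]);print(x)
corr(x[0],x[1],.16,-93.7)
plan(x[0],x[1],.16,-93.7,11)
```

```text
[0.54283604 0.12984754]
at [ 0.6252 -0.2105  0.167 ] w 0.0484 F [-0.   0.1 -1. ] t 25.35
dp [ 0.045 -2.476 -1.545] ang [-0.4527  0.0005 -0.0043]
0 [ 0.005 -0.225 -0.14 ] turn x -0.0412
1 [ 0.005 -0.216 -0.155] turn x -0.0412
2 [ 0.005 -0.205 -0.168] turn x -0.0412
3 [ 0.005 -0.194 -0.181] turn x -0.0412
4 [ 0.005 -0.182 -0.193] turn x -0.0412
5 [ 0.005 -0.169 -0.205] turn x -0.0412
6 [ 0.005 -0.155 -0.215] turn x -0.0412
7 [ 0.005 -0.141 -0.225] turn x -0.0412
8 [ 0.005 -0.126 -0.233] turn x -0.0412
9 [ 0.005 -0.111 -0.241] turn x -0.0412
10 [ 0.005 -0.095 -0.248] turn x -0.0412
mm/row 31.841849805150467 deg/row 3.7035157316133276
```

>>> {"api": "arm_command", "payload": {
  "series": [
    {"dp":[0,-0.2,-0.12],"angular":[-0.041,0,0],"gripper":40},
    {"dp":[0,-0.216,-0.155],"angular":[-0.041,0,0],"gripper":40},
    {"dp":[0,-0.205,-0.168],"angular":[-0.041,0,0],"gripper":40},
    {"dp":[0,-0.194,-0.181],"angular":[-0.041,0,0],"gripper":40},
    {"dp":[0,-0.182,-0.193],"angular":[-0.041,0,0],"gripper":40},
    {"dp":[0,-0.169,-0.205],"angular":[-0.041,0,0],"gripper":40},
    {"dp":[0,-0.155,-0.215],"angular":[-0.041,0,0],"gripper":40},
    {"dp":[0,-0.141,-0.225],"angular":[-0.041,0,0],"gripper":40}
  ]
}}

```text
clock: 26.35
position: [0.55, 0.0478, 0.1561]
ee_rot: [-0.433, -0.551, -0.444, 0.558]
contact_force: [1.0, -0.3, -0.4]
width: 0.0485
```

>>> {"api": "arm_command", "payload": {
  "series": [
    {"dp":[0,-0.126,-0.233],"angular":[-0.041,0,0],"gripper":40},
    {"dp":[0,-0.111,-0.241],"angular":[-0.041,0,0],"gripper":40},
    {"dp":[0,-0.06,-0.15],"angular":[-0.041,0,0],"gripper":40},
    {"dp":[0.1,0,0],"angular":[0,0,0],"gripper":40},
    {"dp":[0.2,0,0],"angular":[0,0,0],"gripper":40},
    {"dp":[0.1,0,0],"angular":[0,0,0],"gripper":40},
    {"dp":[0,0,0],"angular":[0,0,0],"gripper":40},
    {"dp":[0,0,0],"angular":[0,0,0],"gripper":40}
  ]
}}

```text
clock: 27.35
position: [0.5146, 0.135, 0.0998]
ee_rot: [-0.484, -0.498, -0.504, 0.514]
contact_force: [-0.5, 0.1, -0.1]
width: 0.0485
```

Run:
```python
from h import *
corr(.5428,.1298,.07,-93.7,3)
```

```text
at [0.5146 0.135  0.0998] w 0.0485 F [-0.5  0.1 -0.1] t 27.35
dp [0.08  0.082 0.013] ang [ 0.0085 -0.0009  0.0076]
```

>>> {"api": "arm_command", "payload": {
  "series": [
    {"dp":[0.04,0.07,0.012],"angular":[0.008,0,0.007],"gripper":40},
    {"dp":[0.08,0.08,0.012],"angular":[0.008,0,0.007],"gripper":40},
    {"dp":[0.06,0.07,0.01],"angular":[0.008,0,0.007],"gripper":40},
    {"dp":[0,0,0],"angular":[0,0,0],"gripper":40},
    {"dp":[0,0,0],"angular":[0,0,0],"gripper":40},
    {"dp":[0,0,0],"angular":[0,0,0],"gripper":40},
    {"dp":[0,0,0],"angular":[0,0,0],"gripper":40},
    {"dp":[0,0,0],"angular":[0,0,0],"gripper":40}
  ]
}}

```text
clock: 28.35
position: [0.5438, 0.1294, 0.0776]
ee_rot: [0.483, 0.518, 0.484, -0.514]
contact_force: [0.2, 0.3, -0.7]
width: 0.0484
```

Run:
```python
from h import *
corr(.5428,.1298,.0275,-93.7,3)
```

```text
at [0.5438 0.1294 0.0776] w 0.0484 F [ 0.2  0.3 -0.7] t 28.35
dp [ 0.139 -0.003 -0.   ] ang [-0.0002 -0.001  -0.0006]
```

>>> {"api": "arm_command", "payload": {
  "series": [
    {"dp":[0.1,0,0],"angular":[0,0,0],"gripper":40},
    {"dp":[0.15,0,0],"angular":[0,0,0],"gripper":40},
    {"dp":[0.1,0,0],"angular":[0,0,0],"gripper":40},
    {"dp":[0.05,0,0],"angular":[0,0,0],"gripper":40},
    {"dp":[0,0,0],"angular":[0,0,0],"gripper":40},
    {"dp":[0,0,0],"angular":[0,0,0],"gripper":40},
    {"dp":[0,0,0],"angular":[0,0,0],"gripper":40},
    {"dp":[0,0,0],"angular":[0,0,0],"gripper":40}
  ]
}}

```text
clock: 29.35
position: [0.5446, 0.1298, 0.0276]
ee_rot: [0.483, 0.519, 0.483, -0.514]
contact_force: [0.1, 0.1, -1.0]
width: 0.0487
```

>>> {"api": "arm_command", "payload": {
  "series": [
    {"dp":[0.011,0,0],"angular":[0,0,0],"gripper":40},
    {"dp":[0,0,0],"angular":[0,0,0],"gripper":55},
    {"dp":[0,0,0],"angular":[0,0,0],"gripper":58},
    {"dp":[0,0,0],"angular":[0,0,0],"gripper":58},
    {"dp":[-0.1,0,0],"angular":[0,0,0],"gripper":58},
    {"dp":[-0.3,0,0],"angular":[0,0,0],"gripper":58},
    {"dp":[-0.4,0,0],"angular":[0,0,0],"gripper":45},
    {"dp":[-0.3,0,0],"angular":[0,0,0],"gripper":45}
  ]
}}

```text
clock: 30.35
position: [0.5425, 0.129, 0.1618]
ee_rot: [0.482, 0.517, 0.484, -0.515]
contact_force: [0.7, -0.4, -0.3]
width: 0.045
```

Run:
```python
from h import *
s,r=tool();print(s['position'])
plan(.4502,-.3125,.14,8.9,16)
```

```text
[0.54246894 0.12896923 0.16181685]
0 [ 0.011 -0.033  0.233] turn x -0.0713
1 [ 0.011 -0.059  0.227] turn x -0.0713
2 [ 0.011 -0.084  0.219] turn x -0.0713
3 [ 0.011 -0.108  0.209] turn x -0.0713
4 [ 0.011 -0.13   0.195] turn x -0.0713
5 [ 0.011 -0.151  0.18 ] turn x -0.0713
6 [ 0.011 -0.171  0.162] turn x -0.0713
7 [ 0.011 -0.188  0.141] turn x -0.0713
8 [ 0.011 -0.202  0.12 ] turn x -0.0713
9 [ 0.011 -0.214  0.096] turn x -0.0713
10 [ 0.011 -0.224  0.072] turn x -0.0713
11 [ 0.011 -0.23   0.046] turn x -0.0713
12 [ 0.011 -0.234  0.02 ] turn x -0.0713
13 [ 0.011 -0.235 -0.006] turn x -0.0713
14 [ 0.011 -0.233 -0.032] turn x -0.0713
15 [ 0.011 -0.228 -0.058] turn x -0.0713
mm/row 28.220990077923595 deg/row 6.4155795122300034
```

>>> {"api": "arm_command", "payload": {
  "series": [
    {"dp":[0,-0.033,0.2],"angular":[-0.071,0,0],"gripper":45},
    {"dp":[0,-0.059,0.227],"angular":[-0.071,0,0],"gripper":45},
    {"dp":[0,-0.084,0.219],"angular":[-0.071,0,0],"gripper":45},
    {"dp":[0,-0.108,0.209],"angular":[-0.071,0,0],"gripper":45},
    {"dp":[0,-0.13,0.195],"angular":[-0.071,0,0],"gripper":45},
    {"dp":[0,-0.151,0.18],"angular":[-0.071,0,0],"gripper":45},
    {"dp":[0,-0.171,0.162],"angular":[-0.071,0,0],"gripper":45},
    {"dp":[0,-0.188,0.141],"angular":[-0.071,0,0],"gripper":45}
  ]
}}

```text
clock: 31.35
position: [0.5021, -0.0928, 0.1728]
ee_rot: [0.669, 0.249, 0.657, -0.242]
contact_force: [0.5, 0.1, -0.7]
width: 0.045
```

>>> {"api": "arm_command", "payload": {
  "series": [
    {"dp":[0,-0.202,0.12],"angular":[-0.071,0,0],"gripper":45},
    {"dp":[0,-0.214,0.096],"angular":[-0.071,0,0],"gripper":45},
    {"dp":[0,-0.224,0.072],"angular":[-0.071,0,0],"gripper":45},
    {"dp":[0.05,-0.23,0.046],"angular":[-0.071,0,0],"gripper":45},
    {"dp":[0.1,-0.234,0.02],"angular":[-0.071,0,0],"gripper":45},
    {"dp":[0.1,-0.2,0],"angular":[-0.071,0,0],"gripper":45},
    {"dp":[0.05,-0.1,0],"angular":[-0.05,0,0],"gripper":45},
    {"dp":[0,0,0],"angular":[0,0,0],"gripper":45}
  ]
}}

```text
clock: 32.35
position: [0.4753, -0.2759, 0.1428]
ee_rot: [0.717, -0.022, 0.696, 0.02]
contact_force: [0.7, 0.2, 0.3]
width: 0.0451
```

Run:
```python
from h import *
corr(.4502,-.3125,.07,8.9,3)
```

```text
at [ 0.4753 -0.2759  0.1428] w 0.0451 F [0.7 0.2 0.3] t 32.35
dp [ 0.2   -0.097 -0.082] ang [-0.0203  0.0063  0.0011]
```

>>> {"api": "arm_command", "payload": {
  "series": [
    {"dp":[0.1,-0.08,-0.07],"angular":[-0.02,0.006,0.001],"gripper":45},
    {"dp":[0.2,-0.1,-0.08],"angular":[-0.02,0.006,0.001],"gripper":45},
    {"dp":[0.2,-0.09,-0.08],"angular":[-0.02,0.006,0.001],"gripper":45},
    {"dp":[0.1,0,0],"angular":[0,0,0],"gripper":45},
    {"dp":[0,0,0],"angular":[0,0,0],"gripper":45},
    {"dp":[0,0,0],"angular":[0,0,0],"gripper":45},
    {"dp":[0,0,0],"angular":[0,0,0],"gripper":45},
    {"dp":[0,0,0],"angular":[0,0,0],"gripper":45}
  ]
}}

```text
clock: 33.35
position: [0.4558, -0.309, 0.0759]
ee_rot: [0.709, -0.056, 0.702, 0.052]
contact_force: [-0.3, 0.7, -0.1]
width: 0.0447
```

Run:
```python
from h import *
corr(.4502,-.3125,.008,8.9,3)
```

```text
at [ 0.4558 -0.309   0.0759] w 0.0447 F [-0.3  0.7 -0.1] t 33.35
dp [ 0.188 -0.006 -0.019] ang [-0.0006  0.002   0.0014]
```

>>> {"api": "arm_command", "payload": {
  "series": [
    {"dp":[0.1,-0.01,-0.03],"angular":[0,0.003,0.002],"gripper":45},
    {"dp":[0.2,-0.008,-0.02],"angular":[0,0.003,0.002],"gripper":45},
    {"dp":[0.18,0,0],"angular":[0,0,0],"gripper":45},
    {"dp":[0.07,0,0],"angular":[0,0,0],"gripper":45},
    {"dp":[0,0,0],"angular":[0,0,0],"gripper":45},
    {"dp":[0,0,0],"angular":[0,0,0],"gripper":12},
    {"dp":[0,0,0],"angular":[0,0,0],"gripper":12},
    {"dp":[0,0,0],"angular":[0,0,0],"gripper":12}
  ]
}}

```text
clock: 34.35
position: [0.4508, -0.3136, 0.0085]
ee_rot: [0.706, -0.055, 0.704, 0.053]
contact_force: [0.2, -0.5, -1.4]
width: 0.0203
```

>>> {"api": "arm_command", "payload": {
  "series": [
    {"dp":[0,0,0],"angular":[0,0,0],"gripper":12},
    {"dp":[0,0,0],"angular":[0,0,0],"gripper":12},
    {"dp":[-0.15,0,0],"angular":[0,0,0],"gripper":12},
    {"dp":[-0.3,0,0],"angular":[0,0,0],"gripper":12},
    {"dp":[-0.3,0,0],"angular":[0,0,0],"gripper":12},
    {"dp":[-0.3,0,0],"angular":[0,0,0],"gripper":12},
    {"dp":[-0.2,0,0],"angular":[0,0,0],"gripper":12},
    {"dp":[0,0,0],"angular":[0,0,0],"gripper":12}
  ]
}}

```text
clock: 35.35
position: [0.4497, -0.3125, 0.1623]
ee_rot: [0.705, -0.054, 0.705, 0.053]
contact_force: [-0.8, -0.3, -1.1]
width: 0.0205
```

Run:
```python
from h import *
corr(.4737,.0682,.16,86.3)
plan(.4737,.0682,.16,86.3,14)
```

```text
at [ 0.4497 -0.3125  0.1623] w 0.0205 F [-0.8 -0.3 -1.1] t 35.35
dp [0.016 3.106 0.679] ang [-8.62e-01 -4.00e-04  5.00e-04]
0 [0.001 0.222 0.048] turn x -0.0616
1 [0.001 0.216 0.07 ] turn x -0.0616
2 [0.001 0.208 0.09 ] turn x -0.0616
3 [0.001 0.199 0.11 ] turn x -0.0616
4 [0.001 0.187 0.129] turn x -0.0616
5 [0.001 0.174 0.146] turn x -0.0616
6 [0.001 0.159 0.162] turn x -0.0616
7 [0.001 0.143 0.177] turn x -0.0616
8 [0.001 0.125 0.19 ] turn x -0.0616
9 [0.001 0.106 0.201] turn x -0.0616
10 [0.001 0.086 0.21 ] turn x -0.0616
11 [0.001 0.065 0.217] turn x -0.0616
12 [0.001 0.044 0.223] turn x -0.0616
13 [0.001 0.022 0.226] turn x -0.0616
mm/row 27.24963188660147 deg/row 5.541242350051904
```

>>> {"api": "arm_command", "payload": {
  "series": [
    {"dp":[0,0.18,0.04],"angular":[-0.062,0,0],"gripper":12},
    {"dp":[0,0.216,0.07],"angular":[-0.062,0,0],"gripper":12},
    {"dp":[0,0.208,0.09],"angular":[-0.062,0,0],"gripper":12},
    {"dp":[0,0.199,0.11],"angular":[-0.062,0,0],"gripper":12},
    {"dp":[0,0.187,0.129],"angular":[-0.062,0,0],"gripper":12},
    {"dp":[0,0.174,0.146],"angular":[-0.062,0,0],"gripper":12},
    {"dp":[0,0.159,0.162],"angular":[-0.062,0,0],"gripper":12},
    {"dp":[0,0.143,0.177],"angular":[-0.062,0,0],"gripper":12}
  ]
}}

```text
clock: 36.35
position: [0.4543, -0.092, 0.1506]
ee_rot: [0.624, -0.319, 0.632, 0.33]
contact_force: [0.0, -0.2, -0.8]
width: 0.0205
```

>>> {"api": "arm_command", "payload": {
  "series": [
    {"dp":[0,0.125,0.19],"angular":[-0.062,0,0],"gripper":12},
    {"dp":[0,0.106,0.201],"angular":[-0.062,0,0],"gripper":12},
    {"dp":[0,0.086,0.21],"angular":[-0.062,0,0],"gripper":12},
    {"dp":[0,0.065,0.217],"angular":[-0.062,0,0],"gripper":12},
    {"dp":[0,0.044,0.223],"angular":[-0.062,0,0],"gripper":12},
    {"dp":[0,0.02,0.15],"angular":[-0.05,0,0],"gripper":12},
    {"dp":[0,0,0],"angular":[0,0,0],"gripper":12},
    {"dp":[0,0,0],"angular":[0,0,0],"gripper":12}
  ]
}}

```text
clock: 37.35
position: [0.4495, 0.0692, 0.1406]
ee_rot: [0.501, -0.48, 0.515, 0.504]
contact_force: [-0.5, -0.1, -2.0]
width: 0.0206
```

Run:
```python
from h import *
corr(.4737,.0682,.09,86.3,3)
```

```text
at [0.4495 0.0692 0.1406] w 0.0206 F [-0.5 -0.1 -2. ] t 37.35
dp [ 0.138 -0.072 -0.002] ang [ 0.0068  0.0018 -0.008 ]
```

>>> {"api": "arm_command", "payload": {
  "series": [
    {"dp":[0.1,-0.065,0],"angular":[0.007,0.002,-0.008],"gripper":12},
    {"dp":[0.15,-0.07,0],"angular":[0.007,0.002,-0.008],"gripper":12},
    {"dp":[0.1,-0.065,0],"angular":[0.007,0.002,-0.008],"gripper":12},
    {"dp":[0.07,0,0],"angular":[0,0,0],"gripper":12},
    {"dp":[0,0,0],"angular":[0,0,0],"gripper":12},
    {"dp":[0,0,0],"angular":[0,0,0],"gripper":12},
    {"dp":[0,0,0],"angular":[0,0,0],"gripper":12},
    {"dp":[0,0,0],"angular":[0,0,0],"gripper":12}
  ]
}}

```text
clock: 38.35
position: [0.4728, 0.0636, 0.0878]
ee_rot: [0.518, -0.482, 0.519, 0.48]
contact_force: [-0.4, -0.2, -1.0]
width: 0.0208
```

Run:
```python
from h import *
corr(.4737,.0682,.0300,86.3,4)
```

```text
at [0.4728 0.0636 0.0878] w 0.0208 F [-0.4 -0.2 -1. ] t 38.35
dp [ 0.12  -0.001  0.01 ] ang [-0.0017 -0.0005  0.0001]
```

>>> {"api": "arm_command", "payload": {
  "series": [
    {"dp":[0.1,0,0.015],"angular":[-0.003,0,0],"gripper":12},
    {"dp":[0.15,0,0.015],"angular":[-0.003,0,0],"gripper":12},
    {"dp":[0.12,0,0.01],"angular":[0,0,0],"gripper":12},
    {"dp":[0.07,0,0],"angular":[0,0,0],"gripper":12},
    {"dp":[0.03,0,0],"angular":[0,0,0],"gripper":12},
    {"dp":[0,0,0],"angular":[0,0,0],"gripper":12},
    {"dp":[0,0,0],"angular":[0,0,0],"gripper":12},
    {"dp":[0,0,0],"angular":[0,0,0],"gripper":12}
  ]
}}

```text
clock: 39.35
position: [0.4739, 0.0689, 0.0291]
ee_rot: [0.516, -0.485, 0.516, 0.482]
contact_force: [-0.3, -0.6, -1.0]
width: 0.0207
```

>>> {"api": "arm_command", "payload": {
  "series": [
    {"dp":[0.005,0,0],"angular":[0,0,0],"gripper":12},
    {"dp":[0,0,0],"angular":[0,0,0],"gripper":34},
    {"dp":[0,0,0],"angular":[0,0,0],"gripper":36},
    {"dp":[0,0,0],"angular":[0,0,0],"gripper":36},
    {"dp":[-0.1,0,0],"angular":[0,0,0],"gripper":36},
    {"dp":[-0.3,0,0],"angular":[0,0,0],"gripper":36},
    {"dp":[-0.4,0,0],"angular":[0,0,0],"gripper":45},
    {"dp":[-0.3,0,0],"angular":[0,0,0],"gripper":45}
  ]
}}

```text
clock: 40.35
position: [0.4722, 0.0692, 0.1646]
ee_rot: [0.515, -0.484, 0.517, 0.483]
contact_force: [0.4, 0.4, -0.5]
width: 0.0452
```

Run:
```python
from h import *
d=get_image('top');np.savez('top2',**d);save(cv2.resize(d['image'][190:310,330:490],(640,480),interpolation=cv2.INTER_CUBIC),'t6.png')
s,r=tool();print(s['position'])
plan(.5321,-.4315,.14,13.2,16)
# automatic check of cap C: bright blob
P=cloud(d);m=np.zeros((480,640),np.uint8);m[235:270,435:475]=(P[235:270,435:475,2]>.02)
n,l,st,c=cv2.connectedComponentsWithStats(m);print(st[1:],c[1:])
for i in range(1,n):
  if st[i,4]>40:print(P[l==i].mean(0),cv2.minAreaRect(P[l==i][:,:2].astype(np.float32)*1000))
```

```text
[0.47506985 0.06929585 0.16895172]
0 [ 0.015 -0.046 -0.258] turn x 0.0508
1 [ 0.015 -0.067 -0.254] turn x 0.0508
2 [ 0.015 -0.087 -0.248] turn x 0.0508
3 [ 0.015 -0.106 -0.24 ] turn x 0.0508
4 [ 0.015 -0.125 -0.231] turn x 0.0508
5 [ 0.015 -0.143 -0.22 ] turn x 0.0508
6 [ 0.015 -0.16  -0.208] turn x 0.0508
7 [ 0.015 -0.176 -0.195] turn x 0.0508
8 [ 0.015 -0.191 -0.18 ] turn x 0.0508
9 [ 0.015 -0.205 -0.164] turn x 0.0508
10 [ 0.015 -0.217 -0.147] turn x 0.0508
11 [ 0.015 -0.228 -0.129] turn x 0.0508
12 [ 0.015 -0.238 -0.111] turn x 0.0508
13 [ 0.015 -0.246 -0.092] turn x 0.0508
14 [ 0.015 -0.253 -0.072] turn x 0.0508
15 [ 0.015 -0.257 -0.051] turn x 0.0508
mm/row 31.553967063847463 deg/row -4.568665169943813
[[461 235   1   1   1]
 [472 238   1   1   1]
 [446 246  18  12 123]
 [441 261   1   1   1]
 [448 261   1   1   1]
 [443 266   1   1   1]] [[461.         235.        ]
 [472.         238.        ]
 [454.95121951 251.82926829]
 [441.         261.        ]
 [448.         261.        ]
 [443.         266.        ]]
[ 0.52912399 -0.42851636  0.03852984] ((474.18408203125, -234.14976501464844), (23.575254440307617, 463.75653076171875), 15.83071517944336)
```

C is unchanged, so I fetch it.

>>> {"api": "arm_command", "payload": {
  "series": [
    {"dp":[0,-0.04,-0.22],"angular":[0.051,0,0],"gripper":45},
    {"dp":[0,-0.067,-0.254],"angular":[0.051,0,0],"gripper":45},
    {"dp":[0,-0.087,-0.248],"angular":[0.051,0,0],"gripper":45},
    {"dp":[0,-0.106,-0.24],"angular":[0.051,0,0],"gripper":45},
    {"dp":[0,-0.125,-0.231],"angular":[0.051,0,0],"gripper":45},
    {"dp":[0,-0.143,-0.22],"angular":[0.051,0,0],"gripper":45},
    {"dp":[0,-0.16,-0.208],"angular":[0.051,0,0],"gripper":45},
    {"dp":[0,-0.176,-0.195],"angular":[0.051,0,0],"gripper":45}
  ]
}}

```text
clock: 41.4
position: [0.5028, -0.1819, 0.1784]
ee_rot: [0.65, -0.295, 0.638, 0.287]
contact_force: [0.7, 1.0, -0.6]
width: 0.0448
```

>>> {"api": "arm_command", "payload": {
  "series": [
    {"dp":[0,-0.191,-0.18],"angular":[0.051,0,0],"gripper":45},
    {"dp":[0,-0.205,-0.164],"angular":[0.051,0,0],"gripper":45},
    {"dp":[0,-0.217,-0.147],"angular":[0.051,0,0],"gripper":45},
    {"dp":[0,-0.228,-0.129],"angular":[0.051,0,0],"gripper":45},
    {"dp":[0,-0.238,-0.111],"angular":[0.051,0,0],"gripper":45},
    {"dp":[0,-0.246,-0.092],"angular":[0.051,0,0],"gripper":45},
    {"dp":[0,-0.2,-0.06],"angular":[0.04,0,0],"gripper":45},
    {"dp":[0,0,0],"angular":[0,0,0],"gripper":45}
  ]
}}

```text
clock: 42.4
position: [0.5201, -0.4042, 0.1843]
ee_rot: [0.708, -0.104, 0.692, 0.097]
contact_force: [-0.8, 0.4, -0.2]
width: 0.0451
```

Run:
```python
from h import *
corr(.5321,-.4315,.08,13.2,3)
```

```text
at [ 0.5201 -0.4042  0.1843] w 0.0451 F [-0.8  0.4 -0.2] t 42.4
dp [ 0.291 -0.078  0.005] ang [0.0115 0.0046 0.0027]
```

>>> {"api": "arm_command", "payload": {
  "series": [
    {"dp":[0.15,-0.07,0.005],"angular":[0.011,0.005,0.003],"gripper":45},
    {"dp":[0.3,-0.08,0.005],"angular":[0.011,0.005,0.003],"gripper":45},
    {"dp":[0.3,-0.07,0.005],"angular":[0.011,0.005,0.003],"gripper":45},
    {"dp":[0.1,0,0],"angular":[0,0,0],"gripper":45},
    {"dp":[0,0,0],"angular":[0,0,0],"gripper":45},
    {"dp":[0,0,0],"angular":[0,0,0],"gripper":45},
    {"dp":[0,0,0],"angular":[0,0,0],"gripper":45},
    {"dp":[0,0,0],"angular":[0,0,0],"gripper":45}
  ]
}}

```text
clock: 43.4
position: [0.5318, -0.4255, 0.0817]
ee_rot: [0.702, -0.083, 0.702, 0.084]
contact_force: [-0.5, -0.7, 0.6]
width: 0.0451
```

Run:
```python
from h import *
corr(.5321,-.4315,.008,13.2,3)
```

```text
at [ 0.5318 -0.4255  0.0817] w 0.0451 F [-0.5 -0.7  0.6] t 43.4
dp [ 0.205 -0.017 -0.003] ang [ 0.0013 -0.0001 -0.0002]
```

>>> {"api": "arm_command", "payload": {
  "series": [
    {"dp":[0.1,-0.025,-0.004],"angular":[0.002,0,0],"gripper":45},
    {"dp":[0.22,-0.025,-0.004],"angular":[0.002,0,0],"gripper":45},
    {"dp":[0.18,0,0],"angular":[0,0,0],"gripper":45},
    {"dp":[0.1,0,0],"angular":[0,0,0],"gripper":45},
    {"dp":[0,0,0],"angular":[0,0,0],"gripper":45},
    {"dp":[0,0,0],"angular":[0,0,0],"gripper":12},
    {"dp":[0,0,0],"angular":[0,0,0],"gripper":12},
    {"dp":[0,0,0],"angular":[0,0,0],"gripper":12}
  ]
}}

```text
clock: 44.4
position: [0.5337, -0.4341, 0.0096]
ee_rot: [0.704, -0.083, 0.701, 0.079]
contact_force: [0.1, 0.2, -1.2]
width: 0.0205
```

>>> {"api": "arm_command", "payload": {
  "series": [
    {"dp":[0,0,0],"angular":[0,0,0],"gripper":12},
    {"dp":[0,0,0],"angular":[0,0,0],"gripper":12},
    {"dp":[-0.15,0,0],"angular":[0,0,0],"gripper":12},
    {"dp":[-0.3,0,0],"angular":[0,0,0],"gripper":12},
    {"dp":[-0.3,0,0],"angular":[0,0,0],"gripper":12},
    {"dp":[-0.3,0,0],"angular":[0,0,0],"gripper":12},
    {"dp":[-0.2,0,0],"angular":[0,0,0],"gripper":12},
    {"dp":[0,0,0],"angular":[0,0,0],"gripper":12}
  ]
}}

```text
clock: 45.4
position: [0.5337, -0.4341, 0.1711]
ee_rot: [0.705, -0.084, 0.7, 0.078]
contact_force: [-0.1, -0.6, -1.5]
width: 0.0212
```

Run:
```python
from h import *
corr(.4786,.1440,.16,86.3)
plan(.4786,.1440,.16,86.3,16)
```

```text
at [ 0.5337 -0.4341  0.1711] w 0.0212 F [-0.1 -0.6 -1.5] t 45.4
dp [0.047 4.796 0.648] ang [-0.8128 -0.0009  0.0079]
0 [0.006 0.3   0.041] turn x -0.0508
1 [0.006 0.296 0.064] turn x -0.0508
2 [0.006 0.289 0.088] turn x -0.0508
3 [0.006 0.282 0.11 ] turn x -0.0508
4 [0.006 0.272 0.133] turn x -0.0508
5 [0.006 0.26  0.154] turn x -0.0508
6 [0.006 0.247 0.174] turn x -0.0508
7 [0.006 0.233 0.193] turn x -0.0508
8 [0.006 0.217 0.211] turn x -0.0508
9 [0.006 0.199 0.228] turn x -0.0508
10 [0.006 0.18  0.243] turn x -0.0508
11 [0.006 0.16  0.256] turn x -0.0508
12 [0.006 0.139 0.268] turn x -0.0508
13 [0.006 0.118 0.279] turn x -0.0508
14 [0.006 0.095 0.287] turn x -0.0508
15 [0.006 0.072 0.294] turn x -0.0508
mm/row 36.30028407947007 deg/row 4.571847005897656
```

>>> {"api": "arm_command", "payload": {
  "series": [
    {"dp":[0,0.25,0.04],"angular":[-0.051,0,0],"gripper":12},
    {"dp":[0,0.296,0.064],"angular":[-0.051,0,0],"gripper":12},
    {"dp":[0,0.289,0.088],"angular":[-0.051,0,0],"gripper":12},
    {"dp":[0,0.282,0.11],"angular":[-0.051,0,0],"gripper":12},
    {"dp":[0,0.272,0.133],"angular":[-0.051,0,0],"gripper":12},
    {"dp":[0,0.26,0.154],"angular":[-0.051,0,0],"gripper":12},
    {"dp":[0,0.247,0.174],"angular":[-0.051,0,0],"gripper":12},
    {"dp":[0,0.233,0.193],"angular":[-0.051,0,0],"gripper":12}
  ]
}}

```text
clock: 46.4
position: [0.4996, -0.1428, 0.1622]
ee_rot: [0.638, -0.304, 0.639, 0.302]
contact_force: [0.7, -0.3, -1.1]
width: 0.021
```

>>> {"api": "arm_command", "payload": {
  "series": [
    {"dp":[0,0.217,0.211],"angular":[-0.051,0,0],"gripper":12},
    {"dp":[0,0.199,0.228],"angular":[-0.051,0,0],"gripper":12},
    {"dp":[0,0.18,0.243],"angular":[-0.051,0,0],"gripper":12},
    {"dp":[0,0.16,0.256],"angular":[-0.051,0,0],"gripper":12},
    {"dp":[0,0.139,0.268],"angular":[-0.051,0,0],"gripper":12},
    {"dp":[0,0.118,0.279],"angular":[-0.051,0,0],"gripper":12},
    {"dp":[0,0.08,0.25],"angular":[-0.04,0,0],"gripper":12},
    {"dp":[0,0,0],"angular":[0,0,0],"gripper":12}
  ]
}}

```text
clock: 47.4
position: [0.461, 0.1153, 0.1561]
ee_rot: [0.526, -0.467, 0.532, 0.472]
contact_force: [0.5, -1.1, -1.3]
width: 0.0211
```

Run:
```python
from h import *
corr(.4786,.1440,.09,86.3,3)
```

```text
at [0.461  0.1153 0.1561] w 0.0211 F [ 0.5 -1.1 -1.3] t 47.4
dp [ 0.183 -0.041  0.085] ang [-0.0117 -0.0004 -0.0025]
```

>>> {"api": "arm_command", "payload": {
  "series": [
    {"dp":[0.1,-0.04,0.07],"angular":[-0.012,0,-0.0025],"gripper":12},
    {"dp":[0.2,-0.04,0.08],"angular":[-0.012,0,-0.0025],"gripper":12},
    {"dp":[0.15,-0.04,0.07],"angular":[-0.012,0,-0.0025],"gripper":12},
    {"dp":[0.08,0,0],"angular":[0,0,0],"gripper":12},
    {"dp":[0,0,0],"angular":[0,0,0],"gripper":12},
    {"dp":[0,0,0],"angular":[0,0,0],"gripper":12},
    {"dp":[0,0,0],"angular":[0,0,0],"gripper":12},
    {"dp":[0,0,0],"angular":[0,0,0],"gripper":12}
  ]
}}

```text
clock: 48.4
position: [0.4791, 0.1368, 0.0882]
ee_rot: [0.515, -0.484, 0.517, 0.482]
contact_force: [-0.5, 0.1, -0.4]
width: 0.0208
```

Run:
```python
from h import *
corr(.4786,.1440,.0305,86.3,4)
```

```text
at [0.4791 0.1368 0.0882] w 0.0208 F [-0.5  0.1 -0.4] t 48.4
dp [0.12  0.002 0.015] ang [-0.0003 -0.0006  0.0001]
```

>>> {"api": "arm_command", "payload": {
  "series": [
    {"dp":[0.1,0,0.025],"angular":[0,0,0],"gripper":12},
    {"dp":[0.15,0,0.02],"angular":[0,0,0],"gripper":12},
    {"dp":[0.12,0,0.01],"angular":[0,0,0],"gripper":12},
    {"dp":[0.07,0,0],"angular":[0,0,0],"gripper":12},
    {"dp":[0.02,0,0],"angular":[0,0,0],"gripper":12},
    {"dp":[0,0,0],"angular":[0,0,0],"gripper":12},
    {"dp":[0,0,0],"angular":[0,0,0],"gripper":12},
    {"dp":[0,0,0],"angular":[0,0,0],"gripper":12}
  ]
}}

```text
clock: 49.4
position: [0.4807, 0.1442, 0.0312]
ee_rot: [0.517, -0.485, 0.516, 0.481]
contact_force: [-0.5, -0.0, -0.4]
width: 0.0206
```

>>> {"api": "arm_command", "payload": {
  "series": [
    {"dp":[0.012,0,0],"angular":[0,0,0],"gripper":12},
    {"dp":[0,0,0],"angular":[0,0,0],"gripper":34},
    {"dp":[0,0,0],"angular":[0,0,0],"gripper":36},
    {"dp":[0,0,0],"angular":[0,0,0],"gripper":36},
    {"dp":[-0.1,0,0],"angular":[0,0,0],"gripper":36},
    {"dp":[-0.3,0,0],"angular":[0,0,0],"gripper":36},
    {"dp":[-0.4,0,0],"angular":[0,0,0],"gripper":45},
    {"dp":[-0.4,0,0],"angular":[0,0,0],"gripper":45}
  ]
}}

```text
clock: 50.4
position: [0.4782, 0.1442, 0.1771]
ee_rot: [0.515, -0.484, 0.518, 0.482]
contact_force: [0.9, -0.2, 0.5]
width: 0.0449
```

>>> {"api": "arm_command", "payload": {
  "series": [
    {"dp":[-0.2,0.1,-0.2],"angular":[0,0,0],"gripper":45},
    {"dp":[0,0.2,-0.35],"angular":[0,0,0],"gripper":45},
    {"dp":[0,0.2,-0.4],"angular":[0,0,0],"gripper":45},
    {"dp":[0,0.2,-0.4],"angular":[0,0,0],"gripper":45},
    {"dp":[0,0.1,-0.4],"angular":[0,0,0],"gripper":45},
    {"dp":[0,0,-0.4],"angular":[0,0,0],"gripper":45},
    {"dp":[0,0,-0.3],"angular":[0,0,0],"gripper":45},
    {"dp":[0,0,0],"angular":[0,0,0],"gripper":45}
  ]
}}

```text
clock: 51.4
position: [0.3644, -0.1502, 0.2149]
ee_rot: [0.52, -0.492, 0.512, 0.476]
contact_force: [0.2, 0.2, -0.9]
width: 0.045
```

Run:
```python
from h import *
d=get_image('top');np.savez('top3',**d);save(cv2.resize(d['image'][185:305,200:360],(800,600),interpolation=cv2.INTER_CUBIC),'t7.png')
corr(.4274,-.0369,.2,86.3)
m=np.zeros((480,640),bool);im=d['image'];m[235:275,165:205]=True
sv=im[235:275,160:210];save(cv2.resize(sv,(400,320),interpolation=cv2.INTER_CUBIC),'pad.png')
a=cv2.imread('pics/t7.png');a[0:320,0:0]=0
b=cv2.imread('pics/pad.png');a[280:600,0:200]=b[:,100:300];save(a,'t7.png')
```

```text
at [ 0.3642 -0.1489  0.2147] w 0.0446 F [ 0.5 -0.6  1.4] t 51.45
dp [ 0.128 -0.465  0.965] ang [ 0.0016 -0.0038  0.015 ]
```

View pics/t7.png

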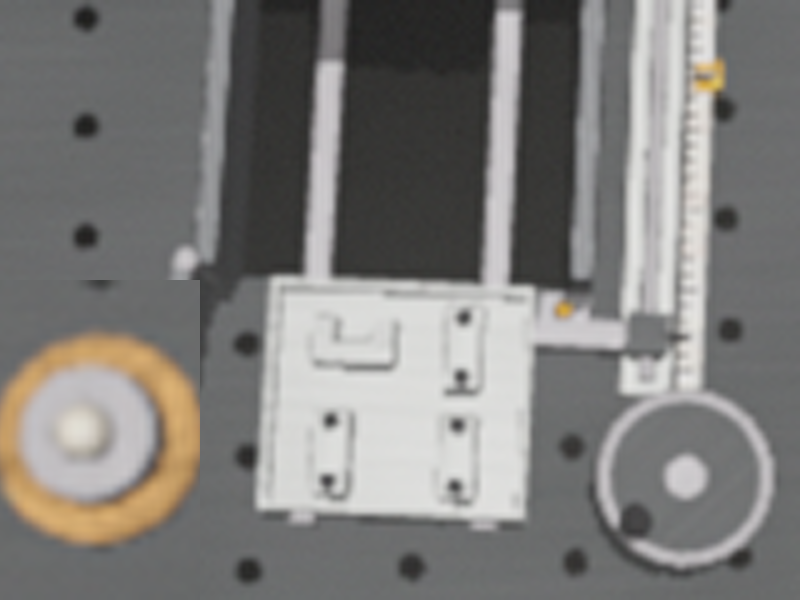

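All four caps lie on the tray floor: A on its side at (355,345), the others standing. The gauge is on the pad, off centre by about 4 mm. Now the crank.

Run:
```python
from h import *
d=dict(np.load('top3.npz'));c=lambda u,v,h:ray(d,u/5+200-.4,v/5+185-.4,h)
print('crank',c(635,522,.096),'axis',c(685,476,.055))
P=cloud(d)
for p in((683,337),(697,77),(710,77),(690,200),(648,335)):
    u,v=round(p[0]/5+199.6),round(p[1]/5+184.6);print(p,P[v-1:v+2,u-1:u+2,2].round(3).tolist())
plan(.4274,-.0369,.13,41,8)
```

```text
crank [ 0.42743631 -0.03636096  0.096     ] axis [ 0.45451346 -0.06744066  0.055     ]
(683, 337) [[-0.0, 0.026, 0.028], [0.033, 0.034, 0.037], [0.002, 0.026, 0.025]]
(697, 77) [[0.024, 0.025, 0.04], [0.021, 0.025, 0.038], [0.022, 0.023, 0.03]]
(710, 77) [[0.04, 0.03, 0.039], [0.035, 0.035, 0.041], [0.025, 0.024, 0.03]]
(690, 200) [[0.022, 0.032, 0.022], [0.027, 0.022, 0.02], [0.022, 0.027, 0.022]]
(648, 335) [[0.033, 0.035, 0.038], [0.04, 0.036, 0.034], [0.032, 0.038, 0.037]]
0 [ 0.088 -0.058  0.12 ] turn x 0.0631
1 [ 0.088 -0.046  0.126] turn x 0.0631
2 [ 0.088 -0.034  0.13 ] turn x 0.0631
3 [ 0.088 -0.021  0.132] turn x 0.0631
4 [ 0.088 -0.007  0.134] turn x 0.0631
5 [0.088 0.006 0.134] turn x 0.0631
6 [0.088 0.019 0.133] turn x 0.0631
7 [0.088 0.032 0.13 ] turn x 0.0631
mm/row 19.244656685844927 deg/row -5.680226181692715
```

>>> {"api": "arm_command", "payload": {
  "series": [
    {"dp":[0.08,-0.05,0.1],"angular":[0.063,0,0],"gripper":36},
    {"dp":[0.08,-0.046,0.126],"angular":[0.063,0,0],"gripper":36},
    {"dp":[0.08,-0.034,0.13],"angular":[0.063,0,0],"gripper":36},
    {"dp":[0.08,-0.021,0.132],"angular":[0.063,0,0],"gripper":36},
    {"dp":[0.06,-0.007,0.134],"angular":[0.063,0,0],"gripper":36},
    {"dp":[0.06,0.006,0.134],"angular":[0.063,0,0],"gripper":36},
    {"dp":[0,0.019,0.12],"angular":[0.055,0,0],"gripper":36},
    {"dp":[0,0,0],"angular":[0,0,0],"gripper":36}
  ]
}}

```text
clock: 52.45
position: [0.4188, -0.0417, 0.1639]
ee_rot: [0.656, -0.285, 0.641, 0.277]
contact_force: [-0.5, 0.3, -1.0]
width: 0.036
```

Run:
```python
from h import *
corr(.4274,-.0367,.13,41,2)
```

```text
at [ 0.4188 -0.0417  0.1639] w 0.036 F [-0.5  0.3 -1. ] t 52.45
dp [ 0.142 -0.009  0.037] ang [0.0324 0.0049 0.0061]
```

>>> {"api": "arm_command", "payload": {
  "series": [
    {"dp":[0.08,-0.01,0.035],"angular":[0.032,0.005,0.006],"gripper":36},
    {"dp":[0.1,-0.01,0.035],"angular":[0.032,0.005,0.006],"gripper":36},
    {"dp":[0.05,0,0],"angular":[0,0,0],"gripper":36},
    {"dp":[0,0,0],"angular":[0,0,0],"gripper":36},
    {"dp":[0,0,0],"angular":[0,0,0],"gripper":36},
    {"dp":[0,0,0],"angular":[0,0,0],"gripper":36},
    {"dp":[0,0,0],"angular":[0,0,0],"gripper":36},
    {"dp":[0,0,0],"angular":[0,0,0],"gripper":36}
  ]
}}

```text
clock: 53.45
position: [0.4253, -0.0363, 0.1382]
ee_rot: [0.662, -0.252, 0.661, 0.25]
contact_force: [0.1, 0.8, -0.1]
width: 0.0357
```

Run:
```python
from h import *
corr(.4274,-.0367,.064,41,3)
```

```text
at [ 0.4253 -0.0363  0.1382] w 0.0357 F [ 0.1  0.8 -0.1] t 53.45
dp [ 0.206 -0.004  0.003] ang [0.0021 0.     0.0006]
```

>>> {"api": "arm_command", "payload": {
  "series": [
    {"dp":[0.1,-0.006,0.005],"angular":[0.002,0,0],"gripper":36},
    {"dp":[0.2,-0.006,0.004],"angular":[0.003,0,0],"gripper":36},
    {"dp":[0.2,0,0],"angular":[0,0,0],"gripper":36},
    {"dp":[0.1,0,0],"angular":[0,0,0],"gripper":36},
    {"dp":[0,0,0],"angular":[0,0,0],"gripper":36},
    {"dp":[0,0,0],"angular":[0,0,0],"gripper":10},
    {"dp":[0,0,0],"angular":[0,0,0],"gripper":10},
    {"dp":[0,0,0],"angular":[0,0,0],"gripper":10}
  ]
}}

```text
clock: 54.45
position: [0.4292, -0.0365, 0.0635]
ee_rot: [0.664, -0.249, 0.66, 0.247]
contact_force: [1.7, -0.2, -5.7]
width: 0.0174
```

```bash
cat >> h.py <<'E'
def wind(n,step,ax=(.4541,-.0673),lead=1.0):
    "n rows of clockwise step (deg) about the wheel axis from the current place"
    s,r=tool();M=r.as_matrix();p=s['position'][:2]-ax;t=np.arctan2(p[1],p[0])
    print('at',s['position'].round(4),'R',np.linalg.norm(p).round(4),'ang',np.degrees(t).round(1),'w',s['width'].round(4),'F',s['contact_force'].round(1),'t',s['clock'])
    for i in range(n):
        a,b=t-np.radians(step*i),t-np.radians(step*(i+1));dv=.04*np.array([np.cos(b)-np.cos(a),np.sin(b)-np.sin(a),0])
        print(i,np.round(r.inv().apply(dv)[1:]/.12*lead,3))
E
python3 - <<'E'
from h import *
corr(.4274,-.0367,.064,41,1)
wind(8,22.5)
E
```

```text
at [ 0.4292 -0.0365  0.0635] w 0.0174 F [ 1.7 -0.2 -5.7] t 54.45
dp [-0.004  0.009 -0.012] ang [0.0003 0.0023 0.0032]Traceback (most recent call last):
  File "<stdin>", line 3, in <module>
  File "h.py", line 44, in wind
    print('at',s['position'].round(4),'R',np.linalg.norm(p).round(4),'ang',np.degrees(t).round(1),'w',s['width'].round(4),'F',s['contact_force'].round(1),'t',s['clock'])
                                                                                                      ^^^^^^^^^^^^^^^^
AttributeError: 'float' object has no attribute 'round'
```

```bash
sed -i "s/s\['width'\].round(4)/round(float(s['width']),4)/;s/np.degrees(t).round(1)/round(float(np.degrees(t)),1)/;s/np.linalg.norm(p).round(4)/round(float(np.linalg.norm(p)),4)/" h.py
python3 - <<'E'
from h import *
wind(8,20)
E
```

```text
at [ 0.4292 -0.0365  0.0635] R 0.0396 ang 129.0 w 0.0174 F [ 1.7 -0.2 -5.7] t 54.45
0 [-0.024  0.113]
1 [-0.061  0.098]
2 [-0.091  0.071]
3 [-0.11   0.036]
4 [-0.116 -0.004]
5 [-0.107 -0.043]
6 [-0.086 -0.077]
7 [-0.054 -0.102]
```

>>> {"api": "arm_command", "payload": {
  "series": [
    {"dp":[0,-0.024,0.113],"angular":[0,0,0],"gripper":10},
    {"dp":[0,-0.061,0.098],"angular":[0,0,0],"gripper":10},
    {"dp":[0,-0.091,0.071],"angular":[0,0,0],"gripper":10},
    {"dp":[0,-0.11,0.036],"angular":[0,0,0],"gripper":10},
    {"dp":[0,-0.116,-0.004],"angular":[0,0,0],"gripper":10},
    {"dp":[0,-0.107,-0.043],"angular":[0,0,0],"gripper":10},
    {"dp":[0,-0.086,-0.077],"angular":[0,0,0],"gripper":10},
    {"dp":[0,-0.054,-0.102],"angular":[0,0,0],"gripper":10}
  ]
}}

```text
clock: 55.45
position: [0.4955, -0.058, 0.0638]
ee_rot: [0.679, -0.223, 0.652, 0.254]
contact_force: [18.8, 10.2, -16.9]
width: 0.0179
```

Run:
```python
from h import *
corr(.4274,-.0367,.064,41,1)
wind(16,22.5)
```

```text
at [ 0.4955 -0.058   0.0638] w 0.0179 F [ 18.8  10.2 -16.9] t 55.45
dp [-0.004  0.498 -0.325] ang [-0.017   0.0327 -0.0181]
at [ 0.4955 -0.058   0.0638] R 0.0424 ang 12.6 w 0.0179 F [ 18.8  10.2 -16.9] t 55.45
0 [-0.102 -0.08 ]
1 [-0.064 -0.113]
2 [-0.016 -0.129]
3 [ 0.035 -0.125]
4 [ 0.08  -0.102]
5 [ 0.113 -0.064]
6 [ 0.129 -0.016]
7 [0.125 0.035]
8 [0.102 0.08 ]
9 [0.064 0.113]
10 [0.016 0.129]
11 [-0.035  0.125]
12 [-0.08   0.102]
13 [-0.113  0.064]
14 [-0.129  0.016]
15 [-0.125 -0.035]
```

```bash
cat >> h.py <<'E'
def wind2(n,adv,lead,psi=41,ax=(.4541,-.0673)):
    s,r=tool();p=s['position'][:2]-ax;t=np.arctan2(p[1],p[0]);Rr=np.linalg.norm(p)
    corr(ax[0]+.04*np.cos(t),ax[1]+.04*np.sin(t),.064,psi,2)
    print('R',round(float(Rr),4),'ang',round(float(np.degrees(t)),1))
    q=np.radians(psi);zx=np.array([np.cos(q),np.sin(q)]);yx=np.array([-zx[1],zx[0]])
    for i in range(n):
        a=t-np.radians(adv*(i+.6));dv=.04*np.radians(adv)*lead*np.array([np.sin(a),-np.cos(a)])-.0015*np.array([np.cos(a),np.sin(a)])
        print(i,np.round([dv@yx/.12,dv@zx/.12],3))
E
python3 - <<'E'
from h import *
wind2(8,17,1.35)
E
```

```text
at [ 0.4955 -0.058   0.0638] w 0.0179 F [ 18.8  10.2 -16.9] t 55.45
dp [-0.001  0.005 -0.009] ang [-0.0085  0.0163 -0.0091]
R 0.0424 ang 12.6
0 [-0.097 -0.093]
1 [-0.065 -0.117]
2 [-0.028 -0.131]
3 [ 0.012 -0.134]
4 [ 0.05  -0.124]
5 [ 0.084 -0.104]
6 [ 0.111 -0.075]
7 [ 0.128 -0.039]
```

>>> {"api": "arm_command", "payload": {
  "series": [
    {"dp":[0,-0.09,-0.1],"angular":[-0.005,0.01,-0.006],"gripper":10},
    {"dp":[0,-0.065,-0.117],"angular":[-0.005,0.01,-0.006],"gripper":10},
    {"dp":[0,-0.028,-0.131],"angular":[-0.005,0.01,-0.006],"gripper":10},
    {"dp":[0,0.012,-0.134],"angular":[-0.002,0.004,-0.002],"gripper":10},
    {"dp":[0,0.05,-0.124],"angular":[0,0,0],"gripper":10},
    {"dp":[0,0.084,-0.104],"angular":[0,0,0],"gripper":10},
    {"dp":[0,0.111,-0.075],"angular":[0,0,0],"gripper":10},
    {"dp":[0,0.128,-0.039],"angular":[0,0,0],"gripper":10}
  ]
}}

```text
clock: 56.45
position: [0.423, -0.0876, 0.0636]
ee_rot: [0.681, -0.236, 0.649, 0.245]
contact_force: [18.8, 4.4, -23.1]
width: 0.0178
```

Run:
```python
from h import *
wind2(8,18,1.25)
```

```text
at [ 0.423  -0.0876  0.0636] w 0.0178 F [ 18.8   4.4 -23.1] t 56.45
dp [-0.002  0.001 -0.012] ang [-0.007   0.0149  0.0014]
R 0.0371 ang -146.8
0 [0.12  0.054]
1 [0.098 0.088]
2 [0.066 0.114]
3 [0.027 0.129]
4 [-0.014  0.131]
5 [-0.054  0.12 ]
6 [-0.088  0.098]
7 [-0.114  0.066]
```

Run:
```python
from h import *
wind2(16,20,1.2)
```

```text
at [ 0.423  -0.0876  0.0636] w 0.0178 F [ 18.8   4.4 -23.1] t 56.45
dp [-0.002  0.001 -0.012] ang [-0.007   0.0149  0.0014]
R 0.0371 ang -146.8
0 [0.127 0.059]
1 [0.099 0.099]
2 [0.059 0.127]
3 [0.012 0.14 ]
4 [-0.036  0.135]
5 [-0.08   0.115]
6 [-0.115  0.081]
7 [-0.135  0.036]
8 [-0.14  -0.012]
9 [-0.127 -0.059]
10 [-0.099 -0.099]
11 [-0.059 -0.127]
12 [-0.012 -0.14 ]
13 [ 0.036 -0.135]
14 [ 0.08  -0.115]
15 [ 0.115 -0.081]
```

>>> {"api": "arm_command", "payload": {
  "series": [
    {"dp":[0.005,0.127,0.059],"angular":[-0.005,0.012,0.001],"gripper":10},
    {"dp":[0.005,0.099,0.099],"angular":[-0.005,0.012,0.001],"gripper":10},
    {"dp":[0.005,0.059,0.127],"angular":[-0.005,0.012,0.001],"gripper":10},
    {"dp":[0.005,0.012,0.14],"angular":[0,0.005,0],"gripper":10},
    {"dp":[0.005,-0.036,0.135],"angular":[0,0.003,0],"gripper":10},
    {"dp":[0.005,-0.08,0.115],"angular":[0,0,0],"gripper":10},
    {"dp":[0.005,-0.115,0.081],"angular":[0,0,0],"gripper":10},
    {"dp":[0.005,-0.135,0.036],"angular":[0,0,0],"gripper":10}
  ]
}}

```text
clock: 57.45
position: [0.4877, -0.0403, 0.0632]
ee_rot: [0.638, -0.262, 0.681, 0.245]
contact_force: [-12.2, -1.5, 10.9]
width: 0.0174
```

Run:
```python
from h import *
wind2(16,20,1.2)
```

```text
at [ 0.4877 -0.0403  0.0632] w 0.0174 F [-12.2  -1.5  10.9] t 57.45
dp [-0.003  0.001 -0.013] ang [ 0.006  -0.0206  0.0006]
R 0.0431 ang 38.8
0 [-0.132 -0.046]
1 [-0.108 -0.089]
2 [-0.071 -0.121]
3 [-0.026 -0.138]
4 [ 0.023 -0.138]
5 [ 0.069 -0.122]
6 [ 0.106 -0.091]
7 [ 0.131 -0.049]
8 [ 0.14  -0.002]
9 [0.132 0.046]
10 [0.108 0.089]
11 [0.071 0.121]
12 [0.026 0.138]
13 [-0.023  0.138]
14 [-0.069  0.122]
15 [-0.106  0.091]
```

>>> {"api": "arm_command", "payload": {
  "series": [
    {"dp":[0,-0.132,-0.05],"angular":[0.004,-0.012,0],"gripper":10},
    {"dp":[0,-0.108,-0.09],"angular":[0.004,-0.012,0],"gripper":10},
    {"dp":[0,-0.071,-0.121],"angular":[0.002,-0.005,0],"gripper":10},
    {"dp":[0,-0.02,-0.138],"angular":[0,0,0],"gripper":10},
    {"dp":[0,0.03,-0.138],"angular":[0,0,0],"gripper":10},
    {"dp":[0,0.078,-0.118],"angular":[0,0,0],"gripper":10},
    {"dp":[0,0.116,-0.08],"angular":[0,0,0],"gripper":10},
    {"dp":[0,0.138,-0.03],"angular":[0,0,0],"gripper":10}
  ]
}}

```text
clock: 58.45
position: [0.4318, -0.0967, 0.0635]
ee_rot: [0.668, -0.25, 0.658, 0.241]
contact_force: [1.3, -9.9, -6.4]
width: 0.0175
```

Run:
```python
from h import *
wind2(8,21,1.15)
```

```text
at [ 0.4318 -0.0967  0.0635] w 0.0175 F [ 1.3 -9.9 -6.4] t 58.45
dp [-0.002 -0.003 -0.013] ang [-0.002   0.0029  0.0058]
R 0.0369 ang -127.1
0 [0.14  0.014]
1 [0.126 0.064]
2 [0.095 0.105]
3 [0.051 0.132]
4 [0.    0.141]
5 [-0.05   0.132]
6 [-0.094  0.105]
7 [-0.125  0.064]
```

>>> {"api": "arm_command", "payload": {
  "series": [
    {"dp":[0,0.14,0.02],"angular":[-0.002,0.003,0.005],"gripper":10},
    {"dp":[0,0.126,0.067],"angular":[0,0.003,0.004],"gripper":10},
    {"dp":[0,0.095,0.107],"angular":[0,0,0.002],"gripper":10},
    {"dp":[0,0.051,0.132],"angular":[0,0,0],"gripper":10},
    {"dp":[0,0,0.141],"angular":[0,0,0],"gripper":10},
    {"dp":[0,-0.05,0.132],"angular":[0,0,0],"gripper":10},
    {"dp":[0,-0.094,0.105],"angular":[0,0,0],"gripper":10},
    {"dp":[0,-0.125,0.064],"angular":[0,0,0],"gripper":10}
  ]
}}

```text
clock: 59.45
position: [0.4773, -0.0314, 0.0633]
ee_rot: [0.649, -0.256, 0.673, 0.246]
contact_force: [-8.4, 0.1, 5.0]
width: 0.0179
```

```bash
sed -i 's/psi=41,ax=(.4541,-.0673)/psi=41,ax=(.4565,-.0675)/' h.py
python3 - <<'E'
from h import *
wind2(8,21,1.15)
E
```

```text
at [ 0.4773 -0.0314  0.0633] w 0.0179 F [-8.4  0.1  5. ] t 59.45
dp [-0.003 -0.002 -0.007] ang [ 0.0033 -0.0116  0.0003]
R 0.0417 ang 60.0
0 [-0.141  0.003]
1 [-0.133 -0.047]
2 [-0.107 -0.092]
3 [-0.067 -0.124]
4 [-0.018 -0.14 ]
5 [ 0.033 -0.137]
6 [ 0.08  -0.116]
7 [ 0.116 -0.08 ]
```

>>> {"api": "arm_command", "payload": {
  "series": [
    {"dp":[0,-0.141,0],"angular":[0.003,-0.01,0],"gripper":10},
    {"dp":[0,-0.133,-0.047],"angular":[0.003,-0.008,0],"gripper":10},
    {"dp":[0,-0.107,-0.092],"angular":[0,-0.004,0],"gripper":10},
    {"dp":[0,-0.067,-0.124],"angular":[0,0,0],"gripper":10},
    {"dp":[0,-0.018,-0.14],"angular":[0,0,0],"gripper":10},
    {"dp":[0,0.033,-0.137],"angular":[0,0,0],"gripper":10},
    {"dp":[0,0.08,-0.116],"angular":[0,0,0],"gripper":10},
    {"dp":[0,0.116,-0.08],"angular":[0,0,0],"gripper":10}
  ]
}}

```text
clock: 60.45
position: [0.4412, -0.1025, 0.0635]
ee_rot: [0.673, -0.241, 0.654, 0.247]
contact_force: [8.4, 1.2, -10.6]
width: 0.0173
```

Run:
```python
from h import *
wind2(8,21,1.15)
d=get_image('top');np.savez('top4',**d);a=cv2.resize(d['image'][190:240,310:360],(600,600),interpolation=cv2.INTER_CUBIC)
e=get_image('side');np.savez('side4',**e)
print([proj(e,p) for p in((.70,-.087,.034),(.54,-.07,.034))])
save(a,'t8.png')
```

```text
at [ 0.4412 -0.1025  0.0635] w 0.0173 F [  8.4   1.2 -10.6] t 60.45
dp [-0.002 -0.003 -0.007] ang [-0.0034  0.0087  0.0006]
R 0.0382 ang -113.6
0 [ 0.14  -0.019]
1 [0.137 0.032]
2 [0.117 0.079]
3 [0.08  0.116]
4 [0.033 0.137]
5 [-0.018  0.14 ]
6 [-0.067  0.124]
7 [-0.107  0.092]
[(np.float64(269.47203593350787), np.float64(230.46079555513072)), (np.float64(328.63430842511696), np.float64(239.4740581908091))]
```

View pics/t8.png

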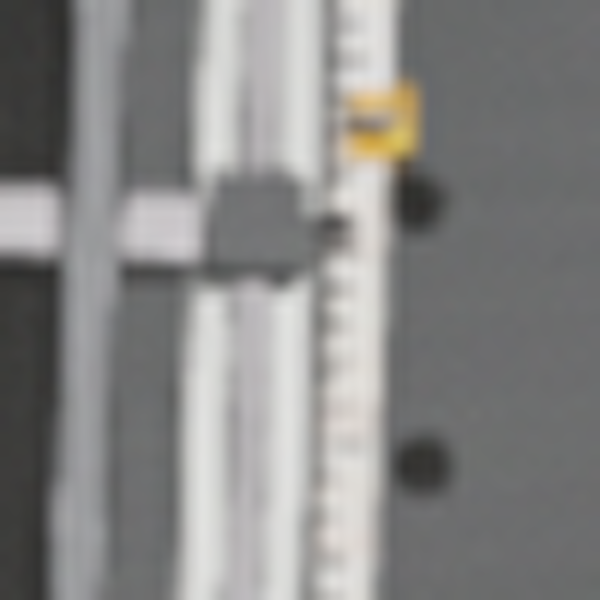

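Pointer tip at about (335,228) and blade at about (362,122) in this 12x crop, so the pointer is short of the blade.

```bash
cat >> h.py <<'E'
def gap(d,pt,fl,h=.034,off=(310,190),s=12):
    f=lambda p:ray(d,(p[0]+.5)/s-.5+off[0],(p[1]+.5)/s-.5+off[1],h)
    a=np.radians(-3.7);g=(f(fl)-f(pt))[:2]@[np.cos(a),np.sin(a)];print('gap mm',g*1000,'deg',g/.05*360)
E
python3 - <<'E'
from h import *
d=dict(np.load('top4.npz'))
gap(d,(335,228),(362,122));gap(d,(335,228),(362,122),.030)
wind2(1,21,1.15)
# scale direction for yaw check
a=ray(d,(398+.5)/12-.5+310,190,.02);b=ray(d,(375+.5)/12-.5+310,239.5,.02);v=a-b;print(np.degrees(np.arctan2(v[1],v[0])))
E
```

```text
gap mm 27.92199250322749 deg 201.03834602323792
gap mm 28.00555352578214 deg 201.6399853856314
at [ 0.4381 -0.101   0.0635] w 0.0174 F [ 1.3  2.3 -3.6] t 60.55
dp [-0.002 -0.003 -0.007] ang [-0.0032  0.0079 -0.0011]
R 0.0382 ang -118.7
0 [ 0.141 -0.006]
-4.167521887407305
```

>>> {"api": "arm_command", "payload": {
  "series": [
    {"dp":[0,0.141,-0.006],"angular":[-0.003,0.008,0],"gripper":10},
    {"dp":[0,0.133,0.045],"angular":[-0.002,0.006,0],"gripper":10},
    {"dp":[0,0.11,0.09],"angular":[0,0,0],"gripper":10},
    {"dp":[0,0.07,0.122],"angular":[0,0,0],"gripper":10},
    {"dp":[0,0.02,0.139],"angular":[0,0,0],"gripper":10},
    {"dp":[0,-0.03,0.138],"angular":[0,0,0],"gripper":10},
    {"dp":[0,-0.05,0.08],"angular":[0,0,0],"gripper":10},
    {"dp":[0,0,0],"angular":[0,0,0],"gripper":10}
  ]
}}

```text
clock: 61.55
position: [0.4519, -0.0259, 0.0635]
ee_rot: [0.649, -0.256, 0.672, 0.248]
contact_force: [2.2, -0.6, -5.7]
width: 0.0178
```

Run:
```python
from h import *
d=get_image('top');np.savez('top5',**d);a=cv2.resize(d['image'][190:230,320:360],(600,600),interpolation=cv2.INTER_CUBIC)
save(a,'t9.png')
wind2(3,15,1.15)
```

```text
at [ 0.4519 -0.0259  0.0635] w 0.0176 F [ 0.8  0.2 -2.4] t 61.6
dp [-0.002 -0.006 -0.005] ang [ 0.0039 -0.0106 -0.0003]
R 0.0418 ang 96.3
0 [-0.078  0.064]
1 [-0.092  0.041]
2 [-0.1    0.016]
```

View pics/t9.png

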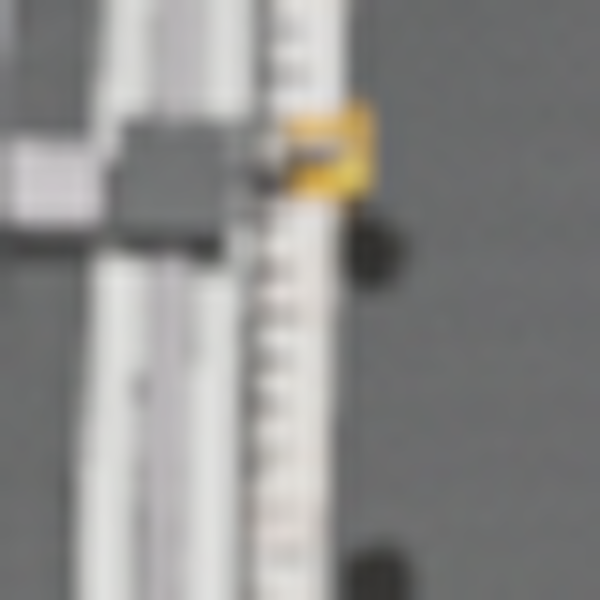

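>>> {"api": "arm_command", "payload": {
  "series": [
    {"dp":[0,-0.084,0.065],"angular":[0.003,-0.01,0],"gripper":10},
    {"dp":[0,-0.1,0.04],"angular":[0.002,-0.005,0],"gripper":10},
    {"dp":[0,-0.108,0.01],"angular":[0,0,0],"gripper":10},
    {"dp":[0,0,0],"angular":[0,0,0],"gripper":10},
    {"dp":[0,0,0],"angular":[0,0,0],"gripper":10},
    {"dp":[0,0,0],"angular":[0,0,0],"gripper":10},
    {"dp":[0,0,0],"angular":[0,0,0],"gripper":10},
    {"dp":[0,0,0],"angular":[0,0,0],"gripper":10}
  ]
}}

```text
clock: 62.6
position: [0.4817, -0.0345, 0.0635]
ee_rot: [0.66, -0.24, 0.666, 0.252]
contact_force: [1.1, 1.3, -2.7]
width: 0.0179
```

Run:
```python
from h import *
d=get_image('top');np.savez('top6',**d);a=cv2.resize(d['image'][185:215,325:355],(400,400),interpolation=cv2.INTER_CUBIC)
e=get_image('side');np.savez('side6',**e)
b=cv2.resize(e['image'][215:255,250:290],(400,400),interpolation=cv2.INTER_CUBIC)
save(np.hstack([a,b]),'t10.png')
wind2(1,15,1.15)
gap(dict(np.load('top3.npz')),(683,337),(705,77),off=(200,185),s=5)
# block displacement along image rows: bottom-edge/top-edge profile of block column
for f,w in(('top4',(310,190)),('top5',0),('top6',0)):
    g=cv2.cvtColor(np.load(f+'.npz')['image'],cv2.COLOR_BGR2GRAY).astype(float)
    for cols in((328,336),):
        pr=g[190:225,cols[0]:cols[1]].mean(1);print(f,pr.round(0).astype(int).tolist())
```

```text
at [ 0.4818 -0.0345  0.0635] w 0.0175 F [ 0.6  0.6 -3. ] t 62.7
dp [-0.002 -0.001 -0.007] ang [-0.0015 -0.0006 -0.0064]
R 0.0416 ang 52.6
0 [-0.101 -0.008]
gap mm 161.22356382606594 deg 1160.8096595476748
top4 [199, 197, 197, 198, 199, 199, 198, 195, 195, 193, 193, 193, 194, 185, 154, 124, 122, 121, 116, 117, 118, 114, 101, 135, 184, 196, 196, 198, 198, 199, 197, 195, 196, 195, 192]
top5 [198, 197, 197, 198, 199, 199, 197, 175, 130, 117, 117, 114, 117, 120, 119, 104, 97, 149, 188, 199, 198, 198, 197, 197, 197, 195, 195, 198, 198, 198, 197, 195, 196, 194, 192]
top6 [198, 197, 197, 198, 198, 177, 130, 117, 117, 113, 116, 120, 119, 103, 116, 165, 189, 196, 198, 199, 198, 197, 197, 198, 197, 195, 195, 198, 198, 199, 197, 195, 196, 194, 192]
```

View pics/t10.png

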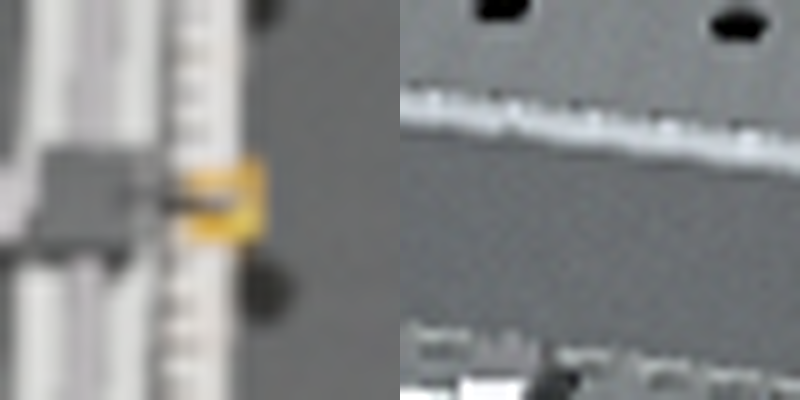

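Run:
```python
from h import *
d=dict(np.load('top6.npz'));gap(d,(150,198),(210,198),off=(325,185),s=40/3)
g=cv2.cvtColor(d['image'],cv2.COLOR_BGR2GRAY)
print(g[194:206,332:347]);print(d['image'][194:206,332:347,0])
```

```text
gap mm 0.5157666189255106 deg 3.713519656263675
[[186 194 214 214 187 135 174 198 208 220 194 117 103 105 106]
 [169 176 190 193 170 132 172 195 206 220 196 118 103 105 106]
 [133 131 136 146 140 150 198 219 221 221 197 132 113 106 106]
 [113 114 116 134 133 140 182 204 211 210 191 153 136 109 105]
 [115 113 113 132 132 117 145 172 191 191 179 164 148 111 106]
 [115 108 100 114 112 103 125 147 169 174 170 165 148 110 106]
 [117 109 107 126 121  83  93 103 124 137 161 175 151 111 106]
 [118 116 121 142 136 127 161 162 155 158 178 185 155 113 105]
 [116 118 120 137 136 150 190 189 183 182 176 161 136 109 106]
 [ 99  94 103 147 154 150 186 194 201 195 160 103  98 103 106]
 [120  75 105 165 167 140 180 204 219 205 155  82  78  86 100]
 [155 117 161 199 181 154 197 214 221 202 138  64  53  62  82]]
[[187 193 212 213 186 133 171 195 205 218 193 117 104 106 106]
 [170 175 189 192 168 132 171 194 205 219 196 118 103 107 106]
 [133 131 137 145 139 148 197 218 219 220 193 115 104 107 107]
 [114 114 116 133 133 138 177 190 189 187 160  97  99 107 106]
 [116 114 114 132 131 114 130 127 130 131 115  90  94 107 107]
 [115 109 102 114 113 101 114 117 136 146 135 109  98 107 108]
 [117 111 107 126 120  81  85  83 104 120 123 111  99 107 107]
 [119 117 120 141 136 122 140 109  75  75  93 101 100 109 107]
 [117 119 119 137 133 143 170 136 102  97  91  88  95 107 108]
 [100  95 103 146 153 146 175 173 178 168 124  74  88 104 107]
 [120  75 104 164 165 137 176 200 215 200 144  70  74  86 100]
 [156 116 159 197 179 150 193 211 218 199 132  60  51  60  80]]
```

>>> {"api": "arm_command", "payload": {
  "series": [
    {"dp":[0,-0.025,-0.002],"angular":[0,0,0],"gripper":10},
    {"dp":[0,0,0],"angular":[0,0,0],"gripper":10},
    {"dp":[0,0,0],"angular":[0,0,0],"gripper":10},
    {"dp":[0,0,0],"angular":[0,0,0],"gripper":20},
    {"dp":[0,0,0],"angular":[0,0,0],"gripper":34},
    {"dp":[0,0,0],"angular":[0,0,0],"gripper":36},
    {"dp":[0,0,0],"angular":[0,0,0],"gripper":36},
    {"dp":[0,0,0],"angular":[0,0,0],"gripper":36}
  ]
}}

```text
clock: 63.7
position: [0.4818, -0.0361, 0.064]
ee_rot: [0.659, -0.238, 0.667, 0.253]
contact_force: [0.1, 0.6, 0.3]
width: 0.0363
```

Run:
```python
from h import *
wind2(1,15,1)
```

```text
at [ 0.4818 -0.0361  0.064 ] w 0.0363 F [0.1 0.6 0.3] t 63.7
dp [-0.    -0.    -0.001] ang [-0.0016 -0.0011 -0.0076]
R 0.0403 ang 51.1
0 [-0.087 -0.011]
```

>>> {"api": "arm_command", "payload": {
  "series": [
    {"dp":[-0.1,0,0],"angular":[0,-0.001,-0.007],"gripper":36},
    {"dp":[-0.3,0,0],"angular":[0,0,0],"gripper":36},
    {"dp":[-0.4,0,0],"angular":[0,0,0],"gripper":36},
    {"dp":[-0.3,0,0],"angular":[0,0,0],"gripper":0},
    {"dp":[-0.1,0,0],"angular":[0,0,0],"gripper":0},
    {"dp":[0,0,0],"angular":[0,0,0],"gripper":0},
    {"dp":[0,0,0],"angular":[0,0,0],"gripper":0},
    {"dp":[0,0,0],"angular":[0,0,0],"gripper":0}
  ]
}}

```text
clock: 64.7
position: [0.4807, -0.0368, 0.212]
ee_rot: [0.66, -0.242, 0.666, 0.25]
contact_force: [0.8, 0.3, 0.3]
width: 0.0
```

```bash
cat >> h.py <<'E'
hg=np.array([.5864,.2190]);yaw=np.radians(-3.7)
def doorpos(th,r=.15,off=.03):
    a=yaw-np.pi/2-th;u=np.array([np.cos(a),np.sin(a)]);n=np.array([u[1],-u[0]])
    # at th=0, n must be -e1
    return hg+r*u+off*n
E
python3 - <<'E'
from h import *
d=dict(np.load('top0.npz'));c=lambda u,v:ray(d,u/5+209.6,v/5+189.6,.1)
h,f=c(135,233),c(66,590);v=f-h;an=np.arctan2(v[1],v[0]);print(h,f,np.linalg.norm(v),'theta',(yaw-np.pi/2-an)%(2*np.pi))
th=(yaw-np.pi/2-an)%(2*np.pi)
print('check n',doorpos(0)-doorpos(0,off=0),doorpos(th,off=.06),doorpos(th,off=0))
e=get_image('top');np.savez('top7',**e)
g=cv2.cvtColor(e['image'],cv2.COLOR_BGR2GRAY);print(g[194:206,332:345])
p=doorpos(th,off=.075);plan(p[0],p[1],.17,86.3,14)
E
```

```text
[0.58635238 0.21899914 0.1       ] [0.38350354 0.2586558  0.1       ] 0.20668890028705877 theta 1.699282668840711
check n [-0.02993747  0.00193597] [0.45069883 0.30666522] [0.43918684 0.24777996]
[[184 193 213 214 187 134 173 197 207 219 195 117 102]
 [166 177 190 193 168 131 171 194 205 220 195 118 103]
 [125 133 137 146 140 149 198 218 220 220 196 131 114]
 [112 113 116 134 134 138 182 202 210 209 190 153 134]
 [114 114 116 135 131 116 144 172 190 190 178 163 147]
 [115 115 112 117 111 101 125 145 169 174 169 164 148]
 [116 116 114 128 122  83  95 106 124 137 160 174 150]
 [117 117 119 141 136 125 160 162 155 157 175 184 154]
 [116 115 119 137 134 149 190 188 182 181 175 160 136]
 [ 97  93 102 146 152 149 185 193 201 194 160 101  98]
 [119  78 105 164 166 138 180 204 218 204 153  81  77]
 [155 118 160 198 180 154 196 213 221 202 137  63  54]]
0 [0.025 0.172 0.127] turn x -0.0362
1 [0.025 0.165 0.136] turn x -0.0362
2 [0.025 0.157 0.146] turn x -0.0362
3 [0.025 0.148 0.154] turn x -0.0362
4 [0.025 0.139 0.162] turn x -0.0362
5 [0.025 0.13  0.17 ] turn x -0.0362
6 [0.025 0.12  0.177] turn x -0.0362
7 [0.025 0.109 0.184] turn x -0.0362
8 [0.025 0.099 0.19 ] turn x -0.0362
9 [0.025 0.088 0.195] turn x -0.0362
10 [0.025 0.077 0.2  ] turn x -0.0362
11 [0.025 0.065 0.204] turn x -0.0362
12 [0.025 0.054 0.207] turn x -0.0362
13 [0.025 0.042 0.21 ] turn x -0.0362
mm/row 25.827713851622228 deg/row 3.256536434987958
```

Run:
```python
from h import *
d=dict(np.load('top7.npz'));a=cv2.resize(d['image'][190:210,326:346],(600,600),interpolation=cv2.INTER_CUBIC);save(a,'t11.png')
```

```text
(no output)
```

View pics/t11.png

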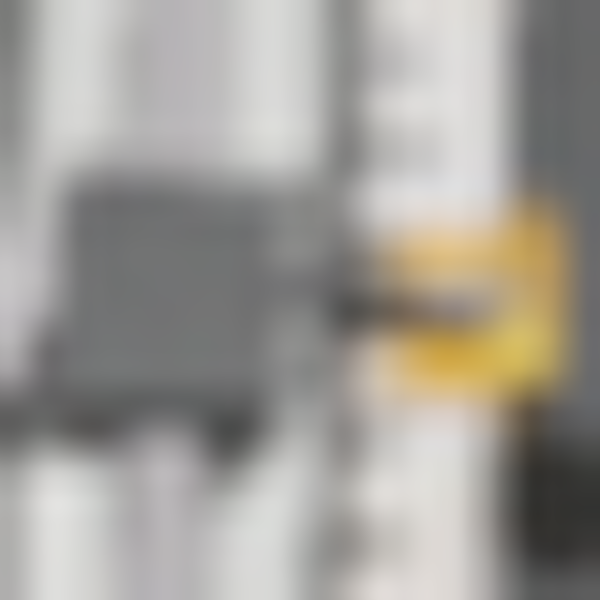

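The block spans rows 180–420 and the dark pointer tip is near (355,305), about level with the blade at (440,308). I'll quantify it by differencing against the earlier pictures.

Run:
```python
from h import *
g=lambda f:cv2.cvtColor(np.load(f+'.npz')['image'],cv2.COLOR_BGR2GRAY).astype(int)
a,b,c=g('top7'),g('top3'),g('top4')
np.set_printoptions(linewidth=150)
print('now-start');print((a-b)[193:208,330:345]);print('start (blade) raw');print(b[193:208,334:345])
print('top4-start at ptr');print((c-b)[201:217,330:345])
print('start-now at ptr');print((b-a)[244:260,328:343])
```

```text
now-start
[[  -1   -2   -2   -1   -2   -1   -3   -1   -1   -3   -2   -2   -2    0    0]
 [  -2   -1   -1   -1   -1   -2   -2    0   -1   -2   -2   -2   -2   -1    0]
 [ -26  -24  -20  -19  -25  -23  -21   -4   -1   -2   -3   -2   -3   -2   -1]
 [ -62  -65  -60  -61  -78  -71  -50   -4   -1   -2   -2   -2   -3   -2   -1]
 [ -56  -69  -71  -80  -99  -82  -55   -5    0   -2   -1   -3   -3   -1   -2]
 [ -49  -67  -68  -79  -99  -81  -58  -23  -18   -4   -2   -2   -3   -1   -3]
 [ -44  -66  -65  -78 -104 -100  -78  -54  -49  -15   -2    0   -3   -2   -1]
 [ -42  -65  -61  -76 -102  -89  -65  -61  -61  -20   -4   -1   -1   -2   -2]
 [ -43  -64  -60  -76  -98  -75  -50  -19  -12   -4   -1   -1   -3   -3   -2]
 [ -45  -65  -63  -81  -98  -80  -52   -4    1   -2   -2   -2   -1   -3   -2]
 [ -66  -79  -77  -99 -115  -71  -35   -3   -1   -2   -2   -2   -1   -1    0]
 [ -41  -37  -52 -112 -112  -52  -18   -3    0   -2   -2   -3   -2    0   -1]
 [  -6    0  -21  -77  -58  -16   -3    0   -2   -2   -2   -2   -2    2    3]
 [   1    0   -9  -27  -16   -3   -2   -2   -2   -2   -2   -2   -2    1    5
[... 2637 characters left out ...]
 -72  -72  -73  -75  -78  -73  -79  -60  -17    0   17   23  -13  -75  -86]
 [ -69  -70  -71  -73  -77  -85 -107 -104  -77  -43    6   22  -13  -76  -86]
 [ -66  -67  -70  -68  -68  -66  -80  -58  -14    8   24   25  -12  -76  -83]
 [ -67  -66  -67  -66  -65  -45  -47  -21   25   32   33   25  -12  -72  -82]
 [ -76  -75  -80  -85  -71  -22  -18  -31    6   21   34   26  -10  -73  -82]
 [ -41  -32  -57  -80  -29   13   -1  -31    4   21   36   28   -8  -72  -81]
 [   0    7   -9   -4   25   34    3   -3   36   38   38   28  -15  -70  -77]
 [   8   12   10   28   43   35   -6  -18   17   17   28   26  -24  -71  -74]
 [   7   12   10   30   45   31  -17  -19   16   16   29   27  -20  -68  -73]]
```

Run:
```python
from h import *
a=np.load('top3.npz')['image'].astype(int);b=np.load('top7.npz')['image'].astype(int)
print('blade red');print(a[194:207,336:346,2]);print('blade green');print(a[194:207,336:346,1])
print('now red');print(b[194:207,333:346,2])
```

```text
blade red
[[189 135 176 200 211 222 198 117 100 104]
 [189 135 173 197 210 223 198 119 103 103]
 [190 154 200 222 223 223 201 143 120 103]
 [190 144 185 213 224 225 210 181 155 108]
 [189 141 170 198 220 220 210 197 176 113]
 [189 157 179 174 188 190 190 192 174 115]
 [187 146 162 137 140 150 179 201 174 113]
 [186 148 184 191 191 193 208 214 177 113]
 [186 157 201 215 218 217 208 188 155 109]
 [187 155 193 207 217 211 180 116 103 101]
 [184 143 183 209 223 211 162  89  80  85]
 [183 156 199 217 224 205 141  64  52  60]
 [183 179 220 224 224 205 136  59  46  50]]
blade green
[[190 134 174 199 209 221 197 118 102 105]
 [189 135 172 195 208 222 198 120 104 106]
 [190 153 199 220 222 221 198 132 114 106]
 [189 143 182 202 209 209 190 151 133 108]
 [190 139 161 173 189 189 179 162 147 111]
 [190 155 173 158 168 172 170 164 147 112]
 [187 143 155 124 125 136 160 176 151 110]
 [186 143 170 164 154 157 179 190 156 112]
 [187 152 187 187 183 182 177 164 137 107]
 [187 151 185 193 200 193 159 100  97 102]
 [185 140 180 206 219 206 154  80  78  85]
 [183 154 198 215 223 204 139  60  51  61]
 [183 176 217 221 222 202 133  59  47  50]]
now red
[[194 213 214 187 135 174 199 209 220 195 116 100 104]
 [177 190 193 168 131 172 195 206 221 196 119 102 103]
 [132 136 146 140 150 200 220 222 221 199 141 119 104]
 [112 115 133 134 140 185 211 223 222 207 179 153 109]
 [113 116 135 131 118 153 194 218 218 207 195 173 113]
 [114 112 117 112 103 131 161 186 189 187 190 173 114]
 [116 114 128 121  84 100 119 137 148 177 198 173 112]
 [116 119 141 136 130 172 187 189 191 205 211 174 113]
 [115 118 137 134 154 201 213 216 215 206 185 152 109]
 [ 92 102 145 152 153 192 205 215 210 178 115 103 101]
 [ 77 105 164 166 140 182 207 221 208 160  88  78  86]
 [119 160 198 180 156 198 215 222 203 140  66  55  62]
 [168 201 211 181 176 218 222 222 203 134  60  52  52]]
```

By sub-pixel centroids the pointer (row 199.58, levelled) is about 0.4 px, or 1.2 mm, past the blade (row 200.0). I'll go back and unwind about 8°.

Run:
```python
from h import *
corr(.4820,-.0363,.064,41,4)
```

```text
at [ 0.4806 -0.0367  0.2119] w 0.0 F [0.6 0.1 0. ] t 64.75
dp [ 0.308 -0.006  0.004] ang [-0.0008 -0.0008 -0.0023]
```

>>> {"api": "arm_command", "payload": {
  "series": [
    {"dp":[0,-0.006,0.004],"angular":[0,0,-0.003],"gripper":36},
    {"dp":[0.2,0,0],"angular":[0,0,0],"gripper":36},
    {"dp":[0.3,0,0],"angular":[0,0,0],"gripper":36},
    {"dp":[0.3,0,0],"angular":[0,0,0],"gripper":36},
    {"dp":[0.25,0,0],"angular":[0,0,0],"gripper":36},
    {"dp":[0.12,0,0],"angular":[0,0,0],"gripper":36},
    {"dp":[0,0,0],"angular":[0,0,0],"gripper":36},
    {"dp":[0,0,0],"angular":[0,0,0],"gripper":36}
  ]
}}

```text
clock: 65.75
position: [0.4799, -0.0364, 0.0651]
ee_rot: [0.659, -0.243, 0.667, 0.249]
contact_force: [-0.5, -0.3, -0.5]
width: 0.036
```

Run:
```python
from h import *
corr(.4818,-.0361,.064,41,1)
```

```text
at [ 0.4799 -0.0364  0.0651] w 0.036 F [-0.5 -0.3 -0.5] t 65.75
dp [ 0.009 -0.009  0.013] ang [-0.0032 -0.0045 -0.0074]
```

>>> {"api": "arm_command", "payload": {
  "series": [
    {"dp":[0.008,-0.009,0.013],"angular":[-0.003,-0.004,-0.007],"gripper":36},
    {"dp":[0,0,0],"angular":[0,0,0],"gripper":36},
    {"dp":[0,0,0],"angular":[0,0,0],"gripper":10},
    {"dp":[0,0,0],"angular":[0,0,0],"gripper":10},
    {"dp":[0,0,0],"angular":[0,0,0],"gripper":10},
    {"dp":[0,0,0],"angular":[0,0,0],"gripper":10},
    {"dp":[0,0,0],"angular":[0,0,0],"gripper":10},
    {"dp":[0,0,0],"angular":[0,0,0],"gripper":10}
  ]
}}

```text
clock: 66.75
position: [0.4836, -0.0362, 0.0662]
ee_rot: [0.664, -0.248, 0.661, 0.247]
contact_force: [-0.1, -0.7, 0.1]
width: 0.0174
```

>>> {"api": "arm_command", "payload": {
  "series": [
    {"dp":[0,0.055,0.006],"angular":[0,0,0],"gripper":10},
    {"dp":[0,0,0],"angular":[0,0,0],"gripper":10},
    {"dp":[0,0,0],"angular":[0,0,0],"gripper":10},
    {"dp":[0,0,0],"angular":[0,0,0],"gripper":10},
    {"dp":[0,0,0],"angular":[0,0,0],"gripper":10},
    {"dp":[0,0,0],"angular":[0,0,0],"gripper":10},
    {"dp":[0,0,0],"angular":[0,0,0],"gripper":10},
    {"dp":[0,0,0],"angular":[0,0,0],"gripper":10}
  ]
}}

```text
clock: 67.75
position: [0.4796, -0.0332, 0.0662]
ee_rot: [0.663, -0.251, 0.661, 0.246]
contact_force: [-0.3, -1.0, -0.1]
width: 0.0176
```

```bash
cat >> h.py <<'E'
def ptr(fn):
    d=get_image('top');np.savez(fn,**d);a=d['image'].astype(int);b=np.load('top3.npz')['image'].astype(int)
    D=-(a-b).mean(2)[194:206,337:339]-1.5;D[D<5]=0;print('ptr row',((np.arange(194,206)[:,None]*D).sum(0)/D.sum(0)).round(2),'+0.09; blade 200.0; 2.87 mm/px')
E
python3 - <<'E'
from h import *
wind2(1,15,1)
ptr('top8')
E
```

```text
at [ 0.4796 -0.0332  0.0662] w 0.0176 F [-0.3 -1.  -0.1] t 67.75
dp [ 0.009 -0.001 -0.005] ang [ 0.0007 -0.0003  0.0024]
R 0.0413 ang 56.0
0 [-0.088 -0.003]
ptr row [199.95 199.9 ] +0.09; blade 200.0; 2.87 mm/px
```

The pointer is now at row 200.0, level with the blade. Release, lift, and go to the door.

>>> {"api": "arm_command", "payload": {
  "series": [
    {"dp":[0,0,0],"angular":[0,0,0],"gripper":20},
    {"dp":[0,0,0],"angular":[0,0,0],"gripper":36},
    {"dp":[0,0,0],"angular":[0,0,0],"gripper":36},
    {"dp":[-0.1,0,0],"angular":[0,0,0],"gripper":36},
    {"dp":[-0.3,0,0],"angular":[0,0,0],"gripper":36},
    {"dp":[-0.4,0,0],"angular":[0,0,0],"gripper":36},
    {"dp":[-0.3,0,0],"angular":[0,0,0],"gripper":0},
    {"dp":[-0.1,0,0],"angular":[0,0,0],"gripper":0}
  ]
}}

```text
clock: 68.8
position: [0.4789, -0.0319, 0.2164]
ee_rot: [0.663, -0.251, 0.661, 0.246]
contact_force: [0.2, 0.0, -0.4]
width: 0.0008
```

Run:
```python
from h import *
ptr('top9')
p=doorpos(1.7,off=.075);print(p);plan(p[0],p[1],.2,86.3,14)
```

```text
ptr row [199.94 199.89] +0.09; blade 200.0; 2.87 mm/px
[0.4536503  0.32148179]
0 [0.01  0.169 0.127] turn x -0.0359
1 [0.01  0.161 0.136] turn x -0.0359
2 [0.01  0.153 0.145] turn x -0.0359
3 [0.01  0.145 0.153] turn x -0.0359
4 [0.01  0.136 0.161] turn x -0.0359
5 [0.01  0.127 0.169] turn x -0.0359
6 [0.01  0.117 0.176] turn x -0.0359
7 [0.01  0.107 0.182] turn x -0.0359
8 [0.01  0.096 0.188] turn x -0.0359
9 [0.01  0.086 0.193] turn x -0.0359
10 [0.01  0.075 0.197] turn x -0.0359
11 [0.01  0.063 0.201] turn x -0.0359
12 [0.01  0.052 0.204] turn x -0.0359
13 [0.01  0.04  0.207] turn x -0.0359
mm/row 25.339948507480955 deg/row 3.2277729170573024
```

>>> {"api": "arm_command", "payload": {
  "series": [
    {"dp":[0,0.169,0.127],"angular":[-0.036,0,0],"gripper":0},
    {"dp":[0,0.161,0.136],"angular":[-0.036,0,0],"gripper":0},
    {"dp":[0,0.153,0.145],"angular":[-0.036,0,0],"gripper":0},
    {"dp":[0,0.145,0.153],"angular":[-0.036,0,0],"gripper":0},
    {"dp":[0,0.136,0.161],"angular":[-0.036,0,0],"gripper":0},
    {"dp":[0,0.127,0.169],"angular":[-0.036,0,0],"gripper":0},
    {"dp":[0,0.117,0.176],"angular":[-0.036,0,0],"gripper":0},
    {"dp":[0,0.107,0.182],"angular":[-0.036,0,0],"gripper":0}
  ]
}}

```text
clock: 69.85
position: [0.4565, 0.174, 0.205]
ee_rot: [0.582, -0.393, 0.593, 0.394]
contact_force: [0.9, 0.2, 0.8]
width: 0.0001
```

>>> {"api": "arm_command", "payload": {
  "series": [
    {"dp":[0,0.096,0.188],"angular":[-0.036,0,0],"gripper":0},
    {"dp":[0,0.086,0.193],"angular":[-0.036,0,0],"gripper":0},
    {"dp":[0,0.075,0.197],"angular":[-0.036,0,0],"gripper":0},
    {"dp":[0,0.063,0.201],"angular":[-0.036,0,0],"gripper":0},
    {"dp":[0,0.052,0.204],"angular":[-0.036,0,0],"gripper":0},
    {"dp":[0,0.04,0.18],"angular":[-0.03,0,0],"gripper":0},
    {"dp":[0,0,0],"angular":[0,0,0],"gripper":0},
    {"dp":[0,0,0],"angular":[0,0,0],"gripper":0}
  ]
}}

```text
clock: 70.85
position: [0.4349, 0.3248, 0.1907]
ee_rot: [0.498, -0.484, 0.525, 0.492]
contact_force: [-0.3, -0.6, -0.3]
width: 0.0001
```

Run:
```python
from h import *
p=doorpos(1.7,off=.075);corr(p[0],p[1],.05,86.3,5)
```

```text
at [0.4349 0.3248 0.1907] w 0.0001 F [-0.3 -0.6 -0.3] t 70.85
dp [ 0.233 -0.04   0.001] ang [ 0.0022 -0.0025 -0.0044]
```

>>> {"api": "arm_command", "payload": {
  "series": [
    {"dp":[0.1,-0.04,0],"angular":[0.003,-0.003,-0.005],"gripper":0},
    {"dp":[0.25,-0.04,0],"angular":[0.003,-0.003,-0.005],"gripper":0},
    {"dp":[0.3,-0.04,0],"angular":[0.003,-0.003,-0.005],"gripper":0},
    {"dp":[0.25,-0.03,0],"angular":[0,0,0],"gripper":0},
    {"dp":[0.15,0,0],"angular":[0,0,0],"gripper":0},
    {"dp":[0,0,0],"angular":[0,0,0],"gripper":0},
    {"dp":[0,0,0],"angular":[0,0,0],"gripper":0},
    {"dp":[0,0,0],"angular":[0,0,0],"gripper":0}
  ]
}}

```text
clock: 71.85
position: [0.4525, 0.3161, 0.0583]
ee_rot: [0.514, -0.482, 0.521, 0.482]
contact_force: [-0.3, 0.4, 0.6]
width: -0.0001
```

Run:
```python
from h import *
p=doorpos(1.7,off=.075);corr(p[0],p[1],.05,86.3,1)
# path in nominal psi 86.3 from the present pose: door angles 1.7 -> 0.15
s,r=tool();q=np.radians(86.3);zx=np.array([np.cos(q),np.sin(q)]);yx=np.array([-zx[1],zx[0]])
c=s['position'][:2]
for th in np.r_[np.linspace(1.75,.15,24)]:
    t=doorpos(th,r=.15,off=.03);dv=t-c;c=t;print(round(th,2),t.round(3),np.round([dv@yx/.12,dv@zx/.12],3))
```

```text
at [0.4525 0.3161 0.0583] w -0.0001 F [-0.3  0.4  0.6] t 71.85
dp [ 0.069 -0.007  0.046] ang [-0.004  -0.0044 -0.0052]
1.75 [0.448 0.284] [ 0.02  -0.267]
1.68 [0.444 0.275] [ 0.03  -0.084]
1.61 [0.44  0.265] [ 0.024 -0.085]
1.54 [0.438 0.254] [ 0.018 -0.087]
1.47 [0.435 0.244] [ 0.012 -0.088]
1.4 [0.434 0.233] [ 0.006 -0.088]
1.33 [0.433 0.223] [-0.001 -0.089]
1.26 [0.434 0.212] [-0.007 -0.088]
1.19 [0.434 0.201] [-0.013 -0.088]
1.12 [0.436 0.191] [-0.019 -0.087]
1.05 [0.438 0.18 ] [-0.025 -0.085]
0.98 [0.441 0.17 ] [-0.031 -0.083]
0.92 [0.445 0.16 ] [-0.036 -0.081]
0.85 [0.45  0.151] [-0.042 -0.078]
0.78 [0.455 0.141] [-0.047 -0.075]
0.71 [0.46  0.132] [-0.052 -0.072]
0.64 [0.467 0.124] [-0.057 -0.068]
0.57 [0.474 0.116] [-0.062 -0.064]
0.5 [0.481 0.108] [-0.066 -0.059]
0.43 [0.489 0.101] [-0.07  -0.054]
0.36 [0.497 0.095] [-0.074 -0.049]
0.29 [0.506 0.089] [-0.077 -0.044]
0.22 [0.516 0.083] [-0.08  -0.039]
0.15 [0.525 0.079] [-0.082 -0.033]
```

>>> {"api": "arm_command", "payload": {
  "series": [
    {"dp":[0.04,0.02,-0.2],"angular":[-0.004,-0.004,-0.005],"gripper":0},
    {"dp":[0,0.04,-0.15],"angular":[0,0,0],"gripper":0},
    {"dp":[0,0.035,-0.17],"angular":[0,0,0],"gripper":0},
    {"dp":[0,0.025,-0.175],"angular":[0,0,0],"gripper":0},
    {"dp":[0,0.005,-0.177],"angular":[0,0,0],"gripper":0},
    {"dp":[0,-0.02,-0.176],"angular":[0,0,0],"gripper":0},
    {"dp":[0,-0.044,-0.172],"angular":[0,0,0],"gripper":0},
    {"dp":[0,-0.06,-0.15],"angular":[0,0,0],"gripper":0}
  ]
}}

```text
clock: 72.85
position: [0.4446, 0.1475, 0.0591]
ee_rot: [0.521, -0.486, 0.51, 0.482]
contact_force: [-0.3, 0.9, 0.4]
width: 0.0001
```

Run:
```python
from h import *
s,r=tool();q=np.radians(86.3);zx=np.array([np.cos(q),np.sin(q)]);yx=np.array([-zx[1],zx[0]])
c=s['position'][:2];corr(c[0],c[1],.052,86.3,2)
# current door angle implied: solve for th with off=.027
b=min(np.linspace(0,1.8,400),key=lambda t:min(np.linalg.norm(doorpos(t,r=k,off=.027)-c) for k in np.linspace(.1,.2,41)));print('th',b)
for th in np.linspace(b,.1,9)[1:]:
    t=doorpos(th,r=.15,off=.027);dv=t-c;c=t;print(round(th,2),t.round(3),np.round([dv@yx/.12,dv@zx/.12],3))
```

```text
at [0.4446 0.1475 0.0591] w 0.0001 F [-0.3  0.9  0.4] t 72.85
dp [ 0.03  0.   -0.  ] ang [0.0003 0.0022 0.0045]
th 0.8706766917293234
0.77 [0.457 0.139] [-0.106 -0.065]
0.68 [0.465 0.127] [-0.076 -0.096]
0.58 [0.475 0.116] [-0.085 -0.088]
0.49 [0.485 0.105] [-0.093 -0.08 ]
0.39 [0.496 0.096] [-0.1   -0.071]
0.29 [0.509 0.088] [-0.106 -0.061]
0.2 [0.522 0.081] [-0.112 -0.05 ]
0.1 [0.535 0.075] [-0.116 -0.039]
```

>>> {"api": "arm_command", "payload": {
  "series": [
    {"dp":[0.03,-0.1,-0.06],"angular":[0,0.002,0.004],"gripper":0},
    {"dp":[0.02,-0.076,-0.096],"angular":[0,0.002,0.004],"gripper":0},
    {"dp":[0,-0.085,-0.088],"angular":[0,0,0],"gripper":0},
    {"dp":[0,-0.093,-0.08],"angular":[0,0,0],"gripper":0},
    {"dp":[0,-0.1,-0.071],"angular":[0,0,0],"gripper":0},
    {"dp":[0,-0.106,-0.061],"angular":[0,0,0],"gripper":0},
    {"dp":[0,-0.09,-0.045],"angular":[0,0,0],"gripper":0},
    {"dp":[0,0,0],"angular":[0,0,0],"gripper":0}
  ]
}}

```text
clock: 73.85
position: [0.5267, 0.0781, 0.0551]
ee_rot: [0.518, -0.484, 0.514, 0.482]
contact_force: [-0.6, -0.1, -0.2]
width: 0.0007
```

Run:
```python
from h import *
s,r=tool();c=s['position'][:2]
p=doorpos(0,r=.15,off=.026);corr(p[0],p[1],.052,86.3,1);ptr('topa')
d=get_image('top');P=cloud(d)
save(cv2.resize(d['image'][190:310,210:370],(640,480),interpolation=cv2.INTER_CUBIC),'t12.png')
```

```text
at [0.5267 0.0781 0.0551] w 0.0007 F [-0.6 -0.1 -0.2] t 73.85
dp [ 0.027 -0.204 -0.046] ang [-0.0008  0.0015  0.0045]
ptr row [199.84 199.91] +0.09; blade 200.0; 2.87 mm/px
```

View pics/t12.png

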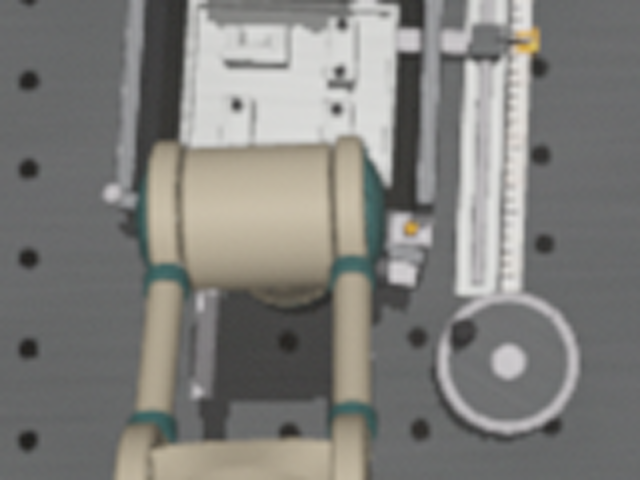

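>>> {"api": "arm_command", "payload": {
  "series": [
    {"dp":[0.01,-0.06,-0.012],"angular":[0,0.001,0.004],"gripper":0},
    {"dp":[0.01,-0.06,-0.01],"angular":[0,0,0],"gripper":0},
    {"dp":[0,-0.05,-0.005],"angular":[0,0,0],"gripper":0},
    {"dp":[0,-0.05,-0.003],"angular":[0,0,0],"gripper":0},
    {"dp":[0,-0.05,0],"angular":[0,0,0],"gripper":0},
    {"dp":[0,-0.05,0],"angular":[0,0,0],"gripper":0},
    {"dp":[0,0,0],"angular":[0,0,0],"gripper":0},
    {"dp":[0,0,0],"angular":[0,0,0],"gripper":0}
  ]
}}

```text
clock: 74.95
position: [0.5407, 0.0745, 0.0519]
ee_rot: [0.503, -0.471, 0.528, 0.496]
contact_force: [-1.8, -0.5, 0.8]
width: -0.0001
```

Run:
```python
from h import *
p=doorpos(0,r=.15,off=.026);corr(p[0],p[1],.052,86.3,1)
```

```text
at [0.5407 0.0745 0.0519] w -0.0001 F [-1.8 -0.5  0.8] t 74.95
dp [-0.005 -0.085 -0.024] ang [-0.     -0.0006 -0.032 ]
```

>>> {"api": "arm_command", "payload": {
  "series": [
    {"dp":[0,-0.05,0],"angular":[0,0,-0.02],"gripper":0},
    {"dp":[0,-0.08,0],"angular":[0,0,-0.02],"gripper":0},
    {"dp":[0,-0.1,0],"angular":[0,0,-0.01],"gripper":0},
    {"dp":[0,-0.1,0],"angular":[0,0,-0.01],"gripper":0},
    {"dp":[0,-0.1,0],"angular":[0,0,-0.01],"gripper":0},
    {"dp":[0,-0.1,0],"angular":[0,0,-0.01],"gripper":0},
    {"dp":[0,-0.06,0],"angular":[0,0,0],"gripper":0},
    {"dp":[0,0,0],"angular":[0,0,0],"gripper":0}
  ]
}}

```text
clock: 75.95
position: [0.5491, 0.0718, 0.0395]
ee_rot: [0.503, -0.471, 0.531, 0.493]
contact_force: [-0.2, -0.5, 1.3]
width: -0.0002
```

Run:
```python
from h import *
p=doorpos(0,r=.15,off=.026);corr(p[0],p[1],.052,86.3,1)
```

```text
at [0.5491 0.0718 0.0395] w -0.0002 F [-0.2 -0.5  1.3] t 75.95
dp [-0.105 -0.009 -0.006] ang [-0.0032 -0.0047 -0.0317]
```

>>> {"api": "arm_command", "payload": {
  "series": [
    {"dp":[0,0.1,0],"angular":[0,0,-0.01],"gripper":0},
    {"dp":[0,0.2,0],"angular":[0,0,-0.01],"gripper":0},
    {"dp":[-0.1,0.2,0],"angular":[0,0,-0.01],"gripper":0},
    {"dp":[-0.3,0.2,0],"angular":[0,0,0],"gripper":0},
    {"dp":[-0.4,0.2,0],"angular":[0,0,0],"gripper":0},
    {"dp":[-0.4,0.2,0],"angular":[0,0,0],"gripper":0},
    {"dp":[-0.3,0.1,0],"angular":[0,0,0],"gripper":0},
    {"dp":[0,0,0],"angular":[0,0,0],"gripper":0}
  ]
}}

```text
clock: 76.95
position: [0.4111, 0.0831, 0.2258]
ee_rot: [0.521, -0.489, 0.513, 0.475]
contact_force: [0.6, -0.4, 0.0]
width: 0.0
```

Run:
```python
from h import *
corr(.4,.07,.2,86.3,1);ptr('topb')
d=dict(np.load('topb.npz'))
a=cv2.resize(d['image'][190:290,215:350],(800,593),interpolation=cv2.INTER_CUBIC);save(a,'t13.png')
```

```text
at [0.4111 0.0831 0.2258] w 0.0 F [ 0.6 -0.4  0. ] t 76.95
dp [ 0.214  0.089 -0.114] ang [-0.0031 -0.0035  0.0138]
ptr row [199.94 199.91] +0.09; blade 200.0; 2.87 mm/px
```

View pics/t13.png

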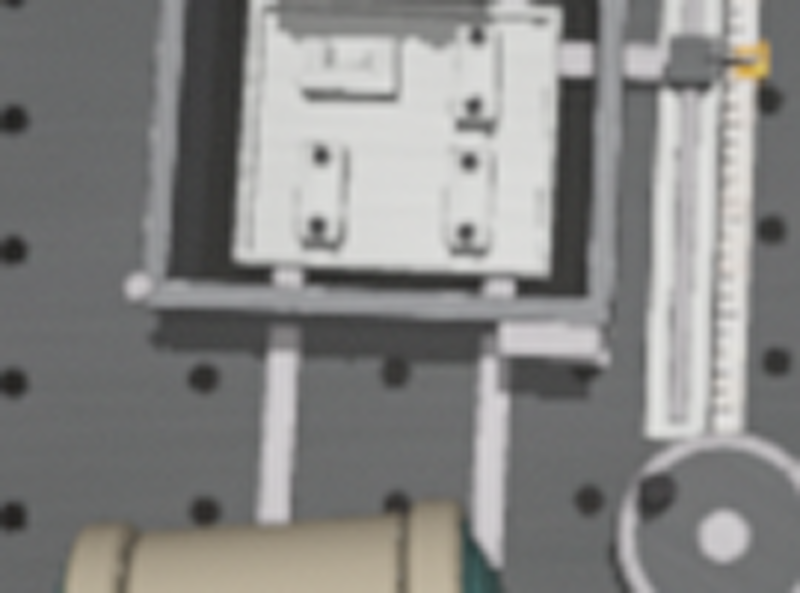

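The door looks shut, meeting the right wall at (605,305) and parallel to the tray front to about 0.01 rad. I'll check that numerically.

Run:
```python
from h import *
d=dict(np.load('topb.npz'));g=cv2.cvtColor(d['image'],cv2.COLOR_BGR2GRAY).astype(float)
def edge(cols,r0,r1,sgn,h):
    W=[]
    for u in cols:
        v=np.arange(r0(u),r1(u));gr=np.clip(sgn*(g[v+1,u]-g[v-1,u]),0,None);
        if gr.max()<20:continue
        k=gr.argmax();w=gr[max(k-1,0):k+2];W.append(ray(d,u,(v[max(k-1,0):k+2]*w).sum()/w.sum(),h)[:2])
    W=np.array(W);c=W.mean(0);_,_,vt=np.linalg.svd(W-c);res=np.abs((W-c)@vt[1]);W=W[res<np.median(res)*3+1e-4]
    p=np.polyfit(W[:,1],W[:,0],1);return np.degrees(np.arctan(p[0])),len(W),np.std(W[:,0]-np.polyval(p,W[:,1]))*1000
line=lambda a,b:(lambda u:round(b+a*(u-240)))
f=5.926
# door bottom (outer) edge: crop (140,303)->(490,318); tray front: (240,265)->(550,277)
print('door outer',edge(range(242,296),line(.045,238),line(.045,247),-1,.1))
print('door inner',edge([*range(242,262),*range(268,296)],line(.045,235),line(.045,242),1,.1))
print('tray front',edge([*range(257,261),*range(268,296)],line(.04,230),line(.04,238),-1,.032))
print('expected slope from scale/yaw -> tan(3.7..4.2)')
```

```text
door outer (np.float64(4.185790008680866), 54, np.float64(0.38677517731962835))
door inner (np.float64(3.9551052550171946), 47, np.float64(0.6272269504275827))
tray front (np.float64(4.033374178437894), 32, np.float64(0.33597517999637816))
expected slope from scale/yaw -> tan(3.7..4.2)
```

```bash
python3 -c "
from h import *
print(sign_off())"
```

```text
the job is handed in; nothing more can be done
None
```

I finished the job and handed it in at about 77 s, with the arm clear of everything. `sign_off` gives no verdict, so the results below come from my own camera checks.

- **Gauge:** it stands on the cork pad, about 4 mm off centre. I last looked at it before winding the tray in.
- **Caps:** all four are on the tray floor. One was knocked onto its side during the run, so I gripped it by its ends and it lies flat in the tray.
- **Pointer:** my first setting came out about 1.2 mm past the blade, and my early readings of it disagreed by about 1 mm. I went back and unwound the wheel slightly. The pointer then read within 0.1 px of the blade (about 0.3 mm), and it still did after the door was shut.
- **Door:** the first push stopped short of the catch, and a second, firmer push took it home. Its edges are parallel to the tray front to within 0.003 rad, and it stayed shut when I let go.

I kept clear of the other parts on the bench but did not measure their positions again at the end.

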